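# Swing a top-heavy chromatography column upright on its sprung handle and settle the bed

## Robot

A 6-joint arm with a two-finger parallel gripper is mounted at the origin on the work surface. World frame = base frame: x ahead of the robot, y to its left, z up, the work surface at z = 0. Lengths are in mm, angles in rad, forces in N, time in s.
With the tool pointing down it reaches from about 350 to 875 mm from the base axis. Payload 4.2 kg.
Tool frame: the origin (TCP) lies at the very end of the fingers, on their centre line; the grasp point (between the pads) lies 19 mm behind it; z points along the fingers, y is the line along which they close (so a half turn about z gives the same grasp; the last joint's range is limited). The gripper opens to 85 mm and grips with 20 to 120 N. Pads are 22 mm wide; open, the fingers measure 114 mm over their backs; the gripper's body (76 mm by 85 mm) begins 54 mm behind the grasp point. The pads swing forward as they close: fully open they stand 13 mm farther back than shut.
Start: joints at [1.401, 0.385, 0.008, 0, -1.194, -0.259], TCP at [259.829, 568.408, 231.312] pointing down, gripper open.
Joint ranges: [-3.14, 3.14], [-1.21, 2.06], [-1.07, 1.41], [-3.16, 2.05], [-2.99, -0.16], [-3.1, 3.1]. Speed limits (rad/s): [2.79, 2.79, 3.14, 3.14, 3.14, 3.14].

## Interface

Orientations are given as a unit quaternion [x, y, z, w].
In Python, from bench import read_state, get_image, get_calibration, job_done gives the robot as it stands.
- The arm moves only by the shell command python3 -m creep 'ROWS'. ROWS is a JSON object of lists of equal length, an entry for each row: "translation": the shift along the world's x, y, z in cm, a list of three; "delta_rot": the turn, a rotation vector about the world's x, y, z in degrees, a list of three; "hand": the finger opening in cm, from 0 to 8.54. A call has 1 to 8 rows; each row is the pose to reach, as a shift and turn from the pose commanded when the call began; what a row does not reach only later rows make up. A row lasts 1/8 s, in which the tool goes at most 62.5 mm and 10.7 degrees, less where a joint would pass 70% of its speed; a pose out of reach is approached as far as the arm can. A call with a gripper value outside its range is refused whole. The fingers move at their own pace and stop on an object; the grip force is fixed at half the most. Time passes only in rows, so rows that repeat a pose let the fingers close. It gives the time, the measured TCP pose, the force, the opening and the grip force at its end, in the units of the state.
- read_state(): the state, without advancing time (a new reading comes with each control period).
- get_image(name): name is "side" or "top" or "wrist"; returns (picture, depth): 400x640x3 uint8, red, green, blue; 400x640 float32, mm along the optical axis (not along the pixel's ray), 0 where there is no reading.
- get_calibration(name): a dict with "intrinsics" (3x3 intrinsics, pixels), "xyz" and "attitude" of the camera in the world. Camera axes: x right, y down, z forward; pixel columns grow to the right and rows downward; lengths in mm; the calibration is good to about 2 mm. A picture is of the moment at which its call begins: read the wrist's pose just before it. get_calibration takes no time and is no camera call; for the wrist camera it gives the pose at the moment of the call.
- job_done(): hands the job in; it is judged then, once.
The state is a dict: "clock": time; "joints": joint angles; "joint_vel": joint speeds; "joint_efforts": joint torques, N m; "position": TCP position; "ee_rot": TCP orientation; "contact_force": force on the tool from outside, world axes, zero at the start; "wrist_torque": the same for the moment, N m; "gripper_width": finger opening in mm; "grasp_force": force on a finger pad.
Only numpy, scipy, OpenCV 4.12 (cv2) and the standard library are available. Lean on these libraries where they do the work, as an engineer would, in place of code of your own. Each camera call takes 0.05 s, during which the arm holds its last target. There are 200 camera calls.

## Task

Take the black handle pin of the tilting stand and swing the top-heavy glass column up off its rest until its red pointer stands between the two prongs of the orange marker; keep the pointer between the prongs without a break for 6 seconds so that the bed can settle, then ease the column gently back down onto the same rest and let go of the handle. Move it by the handle only: do not touch the column, never let it swing fast or bang, never let it go over onto the far rest, and leave the bottles and glassware standing where they are.

Things in the scene. Friction and masses are not known exactly. Their poses are not given: they have to be found in the camera images.
- stand: grey steel tilting stand, fixed to the bench; base 280 x 270 x 15 mm, origin at the centre of its underside. +x points from the handle side (facing the robot) to the dial side, +y left seen from the robot, +z up; turned by up to 0.25 rad. Two posts (14 mm thick, 295 mm high, 108 mm to the left and right of the origin) carry the rubber rest pads.
- pivot (a point): point on the level pivot axis (along the stand's x), 180 mm above the stand's origin, in the column's middle. Column, handle arm, pointer and marker all turn about this axis.
- cradle (a joint): lean of the glass column with its red pointer, rad: 0 upright, positive leaning to the stand's +y. Starts leaning to -y on its rest, a hard stop at -0.40; the far rest is at +0.42, but it must never lean past 0.36. It must never swing faster than 0.8 rad/s; 0.2 to 0.3 is a good pace.
- tiller (a joint): angle of the handle arm relative to the column, rad, same axis and sense; 0 where the torsion spring between them is slack (arm along the column), stops at -1.0 and 1.0. Handle angle from vertical al = cradle + tiller. The arm is counterweighted and light: released, it settles near 0.
- handle (a point): grip point in the middle of the black handle pin, a level round bar 20 mm thick and 85 mm long along the stand's x, standing out from the handle arm towards the robot (red end disc 24 mm across). In the stand's frame this point lies at (-145, 120 sin(al), 180 + 120 cos(al)) mm: it swings on a 120 mm radius. Grip it from above with the fingers closing along the stand's y; it may turn in the grip.
- pointer_tip (a point): tip of the red pointer on the dial side, at (75, 175 sin(lean), 180 + 175 cos(lean)) mm in the stand's frame
- marker_mid (a point): middle of the gap of the orange fork-shaped marker, projected onto the pointer tip's circle (radius 175 mm, x = 75 mm in the stand's frame). Its two prongs stand just outside that circle, 46 mm apart; the 9 mm wide pointer head is between them while its tip is within 18 mm of this point. Fixed during a run.
- marker (a joint): angle at which the orange marker is set, rad, same axis and sense as cradle: the lean at which the pointer is in the middle of the fork; between -0.12 and 0.12, differs from run to run
- column_neck (a point): centre of the top-heavy glass column 200 mm from the pivot: tube 36 mm thick, yellow end caps, above it a 68 mm wide reservoir with orange cap, brass block at the bottom (158 mm below the pivot). Not to be touched. With the handle held still it falls to one side with a time constant of about 0.6 s: it stands only while the handle is moved continually to catch it.
- tube_mid (a point): point in the middle of the glass tube, 80 mm from the pivot; the orange cap on top ends 322 mm from the pivot. Motion for lean th, handle angle al: I th'' = G sin(th) + K (al - th) - 0.012 th' + 0.008 (al' - th'); nominally I = 0.0475 kg m2, G = 0.40 N m, K = 0.26 N m/rad; friction is nearly nil. I and G vary together by up to 18 percent from column to column, so measure and correct.
- media_bottle: clear bottle with orange cap, 80 mm across, 160 mm high, origin at the centre of its underside; leave alone
- amber_bottle: brown bottle with white cap, 70 mm across, 150 mm high, origin at the centre of its underside; leave alone
- flask: conical glass flask, 90 mm across, 133 mm high, origin at the centre of its underside; leave alone
- beaker: glass beaker, 70 mm across, 85 mm high, origin at the centre of its underside; leave alone

How it is judged:
By the outcome, as a careful person would: the job done as asked, in the order asked, and still so for the second after the job is handed in, with the robot touching nothing.
It also fails if it takes over 61 s, if anything falls off the work surface, if the arm or the gripper's body presses on something with over 40 N, if the wrist force passes 120 N, or if a joint passes its speed limit or range.

## Working session

There is one attempt and no reset: what is moved stays moved. The work goes in short steps, Python scripts to look and compute and a shell command to move; the robot and the scene stay as the last step left them, time stands still between calls to the robot, and variables do not carry over. Pictures are saved under pics/ and viewed, at most 10 in all, crops included, and the job is handed in when it is done.

```bash
ls; mkdir -p pics
python3 - <<'E'
from bench import *
import cv2,numpy as np
for n in ["top","side"]:
    p,d=get_image(n); c=get_calibration(n); print(n,c)
    cv2.imwrite(f"pics/{n}0.png",p[:,:,::-1]); np.save(f"pics/{n}0.npy",d)
s=read_state();print(s)
E
```

```text
pics
top {'intrinsics': array([[411.75050335,   0.        , 312.60757339],
       [  0.        , 411.75050335, 199.87838204],
       [  0.        ,   0.        ,   1.        ]]), 'xyz': array([ 366.64756252,  -23.81445026, 1404.88010132]), 'attitude': array([-0.70026567,  0.70858553, -0.06112491,  0.06163021])}
side {'intrinsics': array([[445.81469549,   0.        , 319.5355529 ],
       [  0.        , 445.81469549, 204.88509507],
       [  0.        ,   0.        ,   1.        ]]), 'xyz': array([ -59.26752939, -955.43098134, 1093.87080136]), 'attitude': array([ 0.854074  , -0.25340483,  0.13754429, -0.43292627])}
{'clock': 0.1, 'joints': array([ 1.40061468e+00,  3.85468472e-01,  6.77424653e-03, -3.79080771e-04,
       -1.19400000e+00, -2.58620297e-01]), 'joint_vel': array([-0.00195464, -0.00022289,  0.00380605,  0.00184282,  0.00216783,
       -0.00232362]), 'joint_efforts': array([-3.98614120e-04, -3.93317986e+01,  1.88931584e+01,  4.19793338e+00,
       -2.57176151e-03,  5.75884769e-06]), 'position': array([259.63595296, 567.95832479, 230.35062407]), 'ee_rot': array([ 9.77088689e-01, -2.12830362e-01, -1.34057127e-04,  9.55808593e-04]), 'contact_force': array([-0.04282127, -0.01253947,  0.24872208]), 'wrist_torque': array([ 0.00921287, -0.02282586,  0.05175265]), 'grasp_force': 0.0, 'gripper_width': 85.60025946712743}
```

View pics/top0.png

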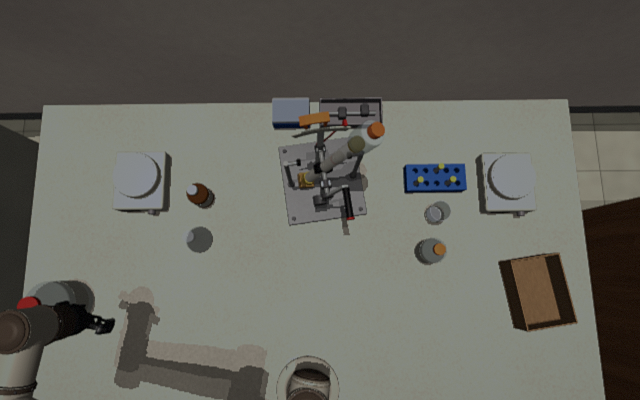

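View pics/side0.png

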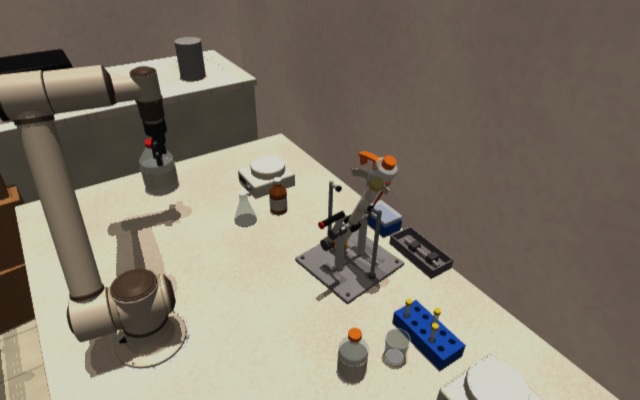

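Top view: stand base corners near (279,148), (367,212), (290,224); column leaning right to cap (376,130); black handle with red disc near (349,204); orange marker near (314,118). Side view: handle (330,220), marker (370,158), orange cap (389,162). Now measure.

```bash
cat > h.py <<'E'
import numpy as np,cv2
from scipy.spatial.transform import Rotation as R
from bench import *
def cloud(n,d,c=None):
    c=c or get_calibration(n); K=c["intrinsics"]; v,u=np.mgrid[:400,:640]
    P=np.stack([(u-K[0,2])/K[0,0]*d,(v-K[1,2])/K[1,1]*d,d],-1)
    return P@R.from_quat(c["attitude"]).as_matrix().T+c["xyz"]
def proj(c,p):
    q=R.from_quat(c["attitude"]).inv().apply(np.atleast_2d(p)-c["xyz"]); K=c["intrinsics"]
    return q[:,:2]/q[:,2:]*[K[0,0],K[1,1]]+[K[0,2],K[1,2]]
E
python3 - <<'E'
from h import *
for n in ["top","side"]:
    p=cv2.imread(f"pics/{n}0.png"); d=np.load(f"pics/{n}0.npy"); W=cloud(n,d)
    roi=np.zeros((400,640),bool)
    if n=="top": roi[100:235,268:392]=1
    else: roi[140:305,285:412]=1
    z=W[...,2]
    m=roi&(z>8)&(z<22)&(d>0)
    if n=="top":
        m&=np.hypot(W[...,0]-W[180,325,0],W[...,1]-W[180,325,1])<230
    q=W[m][:,:2].astype(np.float32)
    k=cv2.connectedComponentsWithStats(m.astype(np.uint8))
    i=1+np.argmax(k[2][1:,4]); q=W[k[1]==i][:,:2].astype(np.float32)
    print(n,"base rect",cv2.minAreaRect(q), "z",np.median(W[k[1]==i][:,2]))
    hsv=cv2.cvtColor(p,cv2.COLOR_BGR2HSV); H,S,V=hsv[...,0],hsv[...,1],hsv[...,2]
    for nm,mm in [("red",((H<4)|(H>174))&(S>150)&(V>70)),("orange",(H>=6)&(H<17)&(S>170)&(V>120)),("yellow",(H>17)&(H<32)&(S>130)&(V>80))]:
        a=cv2.connectedComponentsWithStats((mm&roi).astype(np.uint8),connectivity=8)
        for i in range(1,a[0]):
            if a[2][i,4]>5:
                w=W[a[1]==i]; w=w[w[:,2]>5]; print(nm,a[3][i].round(1),a[2][i],np.median(w,0).round(0),w.min(0).round(0),w.max(0).round(0))
    x0,y0=(265,95) if n=="top" else (285,140)
    cv2.imwrite(f"pics/{n}c.png",cv2.resize(p[y0:y0+140,x0:x0+130] if n=="top" else p[y0:y0+165,x0:x0+130],None,fx=3.6,fy=3.6,interpolation=cv2.INTER_CUBIC))
E
cd pics; python3 -c "
import cv2,numpy as np
a=cv2.imread('topc.png');b=cv2.imread('sidec.png');h=max(len(a),len(b));h=594
z=np.zeros((h,800,3),np.uint8);a=a[:h,:400];b=b[:h,:400]
z[:len(a),:a.shape[1]]=a;z[:len(b),400:400+b.shape[1]]=b;cv2.imwrite('crop1.png',z)"
```

```text
top base rect ((678.6531982421875, -20.5069580078125), (282.2675476074219, 197.9132537841797), 7.642988204956055) z 15.160004392715791
red [344.4 122.4] [342 119   6   7  27] [ 764. -112.  344.] [ 367. -120.  338.] [ 775.  -24. 1405.]
red [349.9 217.9] [347 217   7   3  16] [ 509. -124.  301.] [ 507. -133.  293.] [ 513. -117.  305.]
orange [323.  115.8] [312 112  17   9  60] [763. -56. 403.] [750. -66. 398.] [771. -25. 408.]
orange [305.3 119.6] [300 115  14  10  90] [753.  -7. 399.] [741. -27. 395.] [765.   6. 404.]
orange [377.4 128.8] [371 122  13  14 129] [ 698. -179.  477.] [ 681. -194.  468.] [ 716. -163.  485.]
yellow [304.7 179.2] [299 173  15  14  61] [671.   3.  69.] [651. -26.  46.] [695.  20.  89.]
side base rect ((685.73974609375, -52.70233154296875), (293.7320251464844, 279.0690612792969), 7.345244884490967) z 16.560584966140595
red [388.  182.3] [387 181   3   3   7] [ 696. -186.  407.] [ 691. -189.  402.] [ 702. -184.  415.]
red [321.6 223.5] [319 222   5   5  14] [ 509. -130.  300.] [ 506. -135.  294.] [ 513. -121.  305.]
orange [369.2 155.2] [359 151  20  10  93] [752. -30. 404.] [ 682. -143.  396.] [769.  11. 469.]
orange [389.8 160.1] [384 155  13  11 103] [ 697. -180.  478.] [ 680. -197.  466.] [ 714. -162.  485.]
yellow [408.5 301.4] [406 299   6   6  31] [ 655. -371.  113.] [ 647. -378.  106.] [ 667. -364.  120.]
```

View pics/crop1.png

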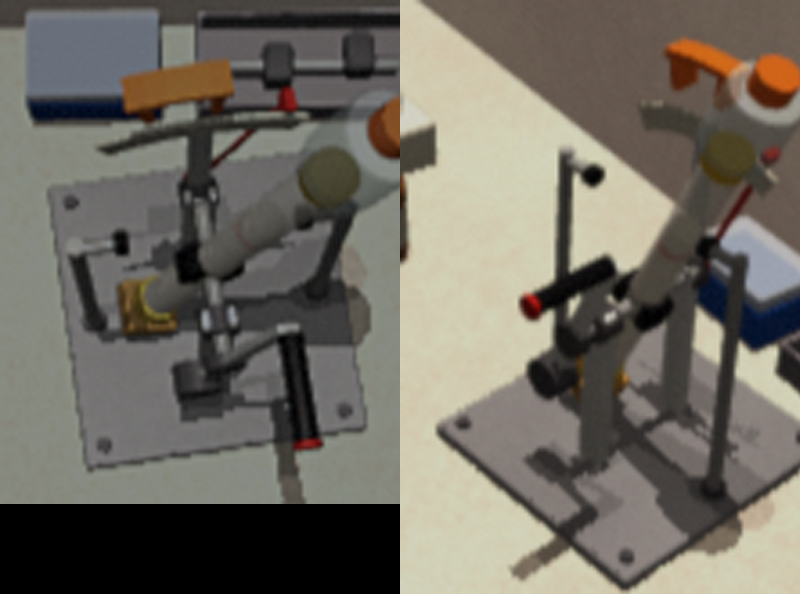

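```bash
cat >> h.py <<'E'
def cap(n,p,d):
    W=cloud(n,d); hsv=cv2.cvtColor(p,cv2.COLOR_RGB2HSV); H,S,V=hsv[...,0],hsv[...,1],hsv[...,2]
    o=(H>=4)&(H<20)&(S>140)&(V>80)&(d>0); x,y,z=W[...,0],W[...,1],W[...,2]
    return W[o&(z>435)&(z<520)&(x>620)&(x<780)&(abs(y)<260)], W[o&(z>370)&(z<430)&(x>730)&(x<790)&(y<60)&(y>-110)]
E
python3 - <<'E'
from h import *
c=get_calibration("top"); K=c["intrinsics"]; Rm=R.from_quat(c["attitude"])
px=np.array([[50,187],[90,468],[367,430]])/3.6+[265,95]
r=Rm.apply(np.c_[(px-[K[0,2],K[1,2]])/K[0,0],np.ones(3)]); w=c["xyz"]+r*((15-c["xyz"][2])/r[:,2:]); print("corners",w.round(1))
TL,BL,BR=w[:,:2]
ex=TL-BL; ey=BL-BR; print(np.hypot(*ex),np.hypot(*ey),np.arctan2(ex[1],ex[0]),np.arctan2(-ey[0],ey[1]))
psi=(np.arctan2(ex[1],ex[0])+np.arctan2(-ey[0],ey[1]))/2
O=(TL+BR)/2; print("psi",psi,"O",O)
A=lambda P:np.c_[(P[:,:2]-O)@np.array([[np.cos(psi),-np.sin(psi)],[np.sin(psi),np.cos(psi)]]),P[:,2]]
for n in["top","side"]:
    p=cv2.imread(f"pics/{n}0.png")[:,:,::-1].copy(); d=np.load(f"pics/{n}0.npy"); a,b=cap(n,p,d)
    a=A(a);b=A(b); print(n,"cap",len(a),np.median(a,0),"th",np.arctan2(np.median(a[:,1]),np.median(a[:,2])-180))
    g=np.arctan2(b[:,1],b[:,2]-180); print("marker ang",len(g),np.percentile(g,[0,2,50,98,100]).round(3),"x",np.percentile(b[:,0],[0,50,100]),"r",np.percentile(np.hypot(b[:,1],b[:,2]-180),[2,50,98]))
print("pointer/handle",A(np.array([[764,-112,344.],[509,-127,300]])))
E
```

```text
corners [[ 800.6   91.8   15. ]
 [ 525.1   53.4   15. ]
 [ 558.1 -208.7   15. ]]
278.10499576895245 264.16913928518767 0.13841488290758094 0.12525549118679674
psi 0.13183518704718883 O [679.35358416 -58.44579408]
top cap 190 [   2.09715461 -118.43870585  476.65458418] th -0.3798578065023351
marker ang 282 [-0.087 -0.081  0.081  0.25   0.261] x [66.97131089 78.22405873 92.08192174] r [218.7969013  223.32893448 226.81783845]
side cap 136 [  -2.11940436 -121.81724342  475.84022598] th -0.3906090083815747
marker ang 136 [-0.06  -0.05   0.114  0.246  0.269] x [62.09748469 74.60198405 95.58807387] r [195.93867039 224.33561532 227.71952587]
pointer/handle [[  76.87198694  -64.21655791  344.        ]
 [-177.88700934  -45.56571839  300.        ]]
```

```bash
python3 -m creep '{"translation":[[2.2,-5.3,1.4],[4.4,-10.6,2.8],[6.6,-15.9,4.2],[8.8,-21.2,5.6],[11,-26.5,7],[13.2,-31.8,8.4],[15.4,-37.1,9.8],[17.6,-42.4,11.2]],"delta_rot":[[0,0,2.5],[0,0,5],[0,0,7.5],[0,0,10],[0,0,12.5],[0,0,15],[0,0,17.5],[0,0,20]],"hand":[8.5,8.5,8.5,8.5,8.5,8.5,8.5,8.5]}'; python3 -c "
from bench import *;print(read_state()['joints'])"
```

```text
clock: 1.1
position: [435.9, 142.5, 343.6]
ee_rot: [0.999, -0.039, -0.0, -0.0]
contact_force: [1.2, 0.2, 0.3]
gripper_width: 84.8
grasp_force: 0.0
[ 6.71814475e-01  2.93075017e-02 -1.70925492e-01 -1.75908582e-04
 -1.37061928e+00  8.21166282e-01]
```

```bash
python3 -m creep '{"translation":[[2.1,-5.2,0.8],[4.2,-10.5,1.6],[6.4,-15.7,2.4],[8.5,-21,3.2],[10.6,-26.4,3.2],[10.6,-26.4,3.2],[10.6,-26.4,3.2]],"delta_rot":[[0,0,2.5],[0,0,5],[0,0,7.5],[0,0,10],[0,0,12],[0,0,12],[0,0,12]],"hand":[8.5,8.5,8.5,8.5,8.5,8.5,8.5]}'
python3 - <<'E'
from h import *
s=read_state();c=get_calibration("wrist");print(s["joints"],c)
p,d=get_image("wrist");np.save("pics/w1.npy",d);cv2.imwrite("pics/w1.png",p[:,:,::-1])
p2,d2=get_image("top");cv2.imwrite("pics/t1.png",p2[:,:,::-1])
p3,d3=get_image("side")
a,b=cap("top",p2,d2);print(len(a),np.median(a,0));a,b=cap("side",p3,d3);print(len(a),np.median(a,0))
E
```

```text
clock: 1.98
position: [541.6, -119.6, 374.7]
ee_rot: [0.998, 0.064, -0.001, -0.0]
contact_force: [0.5, 0.5, 0.2]
gripper_width: 85.0
grasp_force: 0.0
[ 7.46258177e-02  1.99266007e-01  9.97707757e-02 -3.91019829e-04
 -1.47264139e+00  1.62510596e+00] {'intrinsics': array([[354.1807091 ,   0.        , 324.65521177],
       [  0.        , 354.1807091 , 199.65581051],
       [  0.        ,   0.        ,   1.        ]]), 'xyz': array([ 615.50652964, -110.93042396,  518.35725548]), 'attitude': array([ 0.74268284, -0.65318346, -0.09748644,  0.11076988])}
193 [ 696.32018319 -175.35109196  476.68447983]
158 [ 691.3415584  -179.89478033  475.48931515]
```

View pics/w1.png

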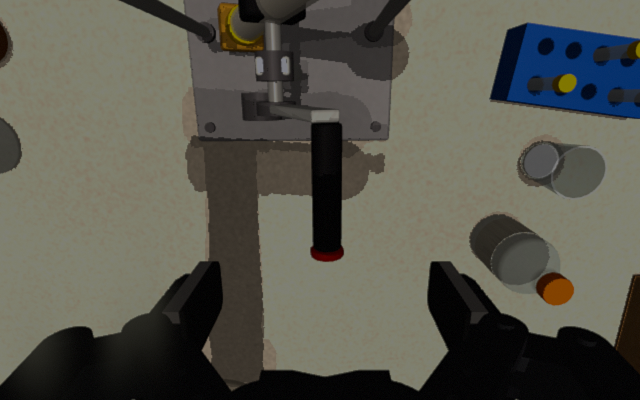

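Wrist view: black pin runs from (326,120) to the red disc at (327,253), fingers straddling it at u≈220 and 430; stand base front edge at v≈140.

Run:
```python
from h import *
c={'intrinsics':np.array([[354.1807,0,324.655],[0,354.1807,199.656],[0,0,1]]),'xyz':np.array([615.5065,-110.9304,518.357]),'attitude':np.array([.74268284,-.65318346,-.09748644,.11076988])}
d=np.load("pics/w1.npy");W=cloud("",d,c);psi=.131
p=cv2.imread("pics/w1.png")
m=np.zeros((400,640),bool);m[122:260,300:355]=1
m&=(W[...,2]>275)&(W[...,2]<325)
P=W[m];L=P[:,:2]@np.array([[np.cos(psi),-np.sin(psi)],[np.sin(psi),np.cos(psi)]])
for lo in range(int(L[:,0].min()),int(L[:,0].max()),12):
    k=(L[:,0]>=lo)&(L[:,0]<lo+12)
    if k.sum()>20: print(lo,k.sum(),"y mid",(np.percentile(L[k,1],[3,97])).round(1),np.percentile(P[k,2],[50,97]).round(1),P[k].mean(0).round(1))
# base front corners
for v,u in[(138,199),(136,391)]: print(W[v-3,u-(-4 if u<300 else 4)].round(1))
print("O local candidates",np.array([677.5,-53.3])@np.array([[np.cos(psi),-np.sin(psi)],[np.sin(psi),np.cos(psi)]]))
hsv=cv2.cvtColor(p,cv2.COLOR_BGR2HSV)
g=(W[...,2]>8)&(W[...,2]<22);g[:, :150]=0;g[:,420:]=0;g[200:]=0
q=W[g][:,:2]@np.array([[np.cos(psi),-np.sin(psi)],[np.sin(psi),np.cos(psi)]]);print("plate y range, x min",np.percentile(q[:,1],[.5,1,99,99.5]),np.percentile(q[:,0],[.5,1]),np.median(W[g][:,2]))
```

```text
486 484 y mid [-201.8 -180.7] [300.7 304. ] [ 513.3 -125.3  300. ]
498 481 y mid [-200.4 -182.2] [300.5 302.5] [ 524.7 -123.6  299.8]
510 504 y mid [-201.  -181.7] [300.5 302.5] [ 536.6 -122.3  299.6]
522 534 y mid [-200.9 -181.9] [300.5 302.7] [ 548.4 -120.8  299.7]
534 557 y mid [-200.8 -182.1] [300.5 302.6] [ 560.5 -119.1  299.9]
546 578 y mid [-200.5 -181.7] [300.5 302.7] [ 572.3 -117.3  299.8]
558 604 y mid [-200.4 -181.8] [300.6 302.7] [ 584.2 -115.8  299.9]
570 427 y mid [-199.8 -182.3] [300.  302.5] [ 594.2 -114.4  299.2]
[535.7  51.4  15.2]
[ 571.5 -204.8   15.4]
O local candidates [ 664.7326734  -141.34218379]
plate y range, x min [-278.59399207 -277.37901249  -13.58801603  -12.37397409] [530.7432166  531.91802574] 16.15090507253302
```

```bash
python3 -m creep '{"translation":[[-1.4,-0.4,0],[-1.4,-0.4,-5],[-1.4,-0.4,-9],[-1.4,-0.4,-10.4],[-1.4,-0.4,-10.4],[-1.4,-0.4,-10.4],[-1.4,-0.4,-10.4],[-1.4,-0.4,-10.4]],"delta_rot":[[0,0,0],[0,0,0],[0,0,0],[0,0,0],[0,0,0],[0,0,0],[0,0,0],[0,0,0]],"hand":[8.5,8.5,8.5,8.5,4,1.5,1.5,1.5]}'
python3 - <<'E'
from h import *
s=read_state();print(s["position"],s["gripper_width"])
for n in["top","side"]:
    p,d=get_image(n);cv2.imwrite(f"pics/{n}2.png",p[:,:,::-1]);np.save(f"pics/{n}2.npy",d);a,b=cap(n,p,d);print(n,len(a),np.median(a,0))
E
```

```text
clock: 3.12
position: [528.4, -123.8, 272.6]
ee_rot: [0.998, 0.065, 0.001, 0.0]
contact_force: [-0.0, -0.6, 2.5]
gripper_width: 18.4
grasp_force: 58.4
[ 528.35178255 -123.8035199   272.56461323] 18.407516732958797
top 192 [ 696.47651702 -174.86915918  476.89141855]
side 149 [ 692.30894069 -179.58580919  475.29286704]
```

```bash
cat > ctl.py <<'E'
import sys,json,os
from h import *
from scipy.optimize import least_squares
C,S=.9914,.1306; YP=-145.; K=.26; AL0=-.4
def al2D(al): # cm from grip pose
    d=12*(np.sin(al)-np.sin(AL0)); return np.round(np.c_[-S*d,C*d,12*(np.cos(al)-np.cos(AL0))]/.05)*.05
def D2al(D): return np.arcsin(np.clip(np.asarray(D)[...,1]/C/12+np.sin(AL0),-1,1))
def lean(n,p,d,off=0.):
    a,b=cap(n,p,d); y=-S*a[:,0]+C*a[:,1]-YP; z=a[:,2]-180; th=np.arctan2(np.median(y),np.median(z))
    for _ in range(3):
        r=y*np.sin(th)+z*np.cos(th); q=y*np.cos(th)-z*np.sin(th); k=r>317
        th+=np.median(q[k])/320
    g=np.arctan2(-S*b[:,0]+C*b[:,1]-YP,b[:,2]-180) if len(b)>5 else np.zeros(2)
    return th-off, np.percentile(g,[2,98])-off, k.sum()
def step(X,al,ald,dt): # X: th,thd,bias,s
    th,w,b,s=X; a=(.40*s*np.sin(th)+K*(al+b-th)-.012*w+.008*(ald-w))/(.0475*s)
    w=w+a*dt; th=th+w*dt; st=th<=-.4; w=np.where(st&(w<0),0,w); th=np.maximum(th,-.4)
    return np.array([th,w,b,s])
F="pf.npz"
def start(t):
    r=np.random.default_rng(0);N=6000
    X=np.array([np.full(N,-.4),np.zeros(N),r.normal(0,.02,N),r.normal(1,.08,N)])
    np.savez(F,X=X,t=t,D=np.zeros(3))
def adv(X,a0,a1,T,r):
    n=max(1,int(round(T/.0125)));dt=T/n
    for i in range(n):
        X=step(X,a0+(a1-a0)*(i+.5)/n,(a1-a0)/T,dt); m=X[0]>-.3999
        X[1]+=np.where(m,r.normal(0,.06*np.sqrt(dt),X.shape[1]),0)
    return X
def update(rows,off):
    f=np.load(F);X=f["X"];t=float(f["t"]);D=f["D"];r=np.random.default_rng()
    s=read_state();t1=float(s["clock"]);n=len(rows);a=float(D2al(D))
    hold=t1-n/8-t
    if hold>.001: X=adv(X,a,a,hold,r)
    for R_ in rows:
        a1=float(D2al(D+np.array(R_))); X=adv(X,a,a1,.125,r); a=a1
    if rows: D=D+np.array(rows[-1])
    p,d=get_image("top"); th,g,k=lean("top",p,d,off); cv2.imwrite("pics/last.png",p[:,:,::-1])
    w=np.exp(-.5*((np.maximum(th,-.4)-X[0])/.005)**2)+1e-12; w/=w.sum(); neff=1/(w**2).sum()
    i=r.choice(X.shape[1],X.shape[1],p=w); X=X[:,i]; N=X.shape[1]
    X[2]+=r.normal(0,.001,N);X[3]+=r.normal(0,.003,N);X[1]+=r.normal(0,.003,N);mv=X[0]>-.3999;X[0]+=np.where(mv,r.normal(0,.001,N),0)
    np.savez(F,X=X,t=t1,D=D); pos=s["position"]; yt=-S*pos[0]+C*pos[1]
    print("t%.3f th_meas %.4f n%d | est th %.3f w %.3f b %.3f s %.3f sd %s neff %d | al cmd %.3f meas %.3f F %s grip %.0f"%(t1,th,k,*X.mean(1),X.std(1).round(3),neff,a,np.arcsin((yt+191.75)/120+np.sin(AL0)),np.round(s["contact_force"],1),s["grasp_force"]))
def plan(target,v=.27,k=2,H=14,Tmin=1.2):
    f=np.load(F);x=f["X"].mean(1);D=f["D"];a0=float(D2al(D));th0,w0=x[:2]
    T=max(Tmin,1.875*abs(target-th0)/v)
    A=np.array([[T**3,T**4,T**5],[3*T**2,4*T**3,5*T**4],[6*T,12*T**2,20*T**3]])
    c=np.linalg.solve(A,[target-th0-w0*T,-w0,0]); 
    ref=lambda t:(th0+w0*t+c@[t**3,t**4,t**5],w0+c@[3*t**2,4*t**3,5*t**4]) if t<T else (target,0)
    def sim(u):
        X=x;a=a0;t=.05;X=np.array(X)
        for _ in range(2): X=step(X,a,0,.025)
        o=[]
        for i,a1 in enumerate(u):
            for j in range(8): X=step(X,a+(a1-a)*(j+.5)/8,(a1-a)*8,1/64)
            t+=.125;a=a1;o.append((t,*X[:2]))
            if i%k==k-1:
                for _ in range(2): X=step(X,a,0,.025)
                t+=.05
        return np.array(o)
    def cost(u):
        o=sim(u);R_=np.array([ref(t) for t in o[:,0]])
        return np.r_[3*(o[:,1]-R_[:,0]),1*(o[:,2]-R_[:,1]),.05*np.diff(np.r_[a0,u]),5*(o[-1,1:]-R_[-1])]
    u=least_squares(cost,np.full(H,a0),bounds=(-.75,.75)).x
    Dn=al2D(u); o=sim(D2al(Dn))
    for i in range(0,8,k): print("rows",json.dumps((Dn[i:i+k]-(D if i==0 else Dn[i-1])).round(2).tolist()),"al",u[i:i+k].round(3),"th",o[i:i+k,1].round(3),"w",o[i:i+k,2].round(2))
E
python3 - <<'E'
from ctl import *
for n in["top","side"]:
    p=cv2.imread(f"pics/{n}2.png")[:,:,::-1].copy();d=np.load(f"pics/{n}2.npy");print(n,lean(n,p,d))
a=np.linspace(-.4,.05,9)[1:];print(al2D(a).round(2).tolist());a=np.arange(.075,.28,.025);D=al2D(a);print((D-al2D([.05])).round(2).tolist())
E
```

```text
top (np.float64(-0.3896176821335395), array([-0.08792988,  0.24234196]), np.int64(158))
side (np.float64(-0.39542552778166945), array([-0.0526653 ,  0.24101758]), np.int64(109))
[[-0.1, 0.6, 0.25], [-0.15, 1.25, 0.45], [-0.25, 1.9, 0.65], [-0.35, 2.55, 0.75], [-0.4, 3.2, 0.85], [-0.5, 3.9, 0.9], [-0.6, 4.55, 0.95], [-0.7, 5.25, 0.95]]
[[-0.05, 0.25, -0.05], [-0.05, 0.55, -0.05], [-0.1, 0.85, -0.1], [-0.15, 1.15, -0.15], [-0.2, 1.45, -0.2], [-0.2, 1.75, -0.25], [-0.25, 2.05, -0.3], [-0.3, 2.35, -0.4], [-0.35, 2.6, -0.45]]
```

```bash
python3 -c "
from ctl import *;start(float(read_state()['clock']))"; python3 -m creep '{"translation":[[-0.1,0.6,0.25],[-0.15,1.25,0.45],[-0.25,1.9,0.65],[-0.35,2.55,0.75],[-0.4,3.2,0.85],[-0.5,3.9,0.9],[-0.6,4.55,0.95],[-0.7,5.25,0.95]],"delta_rot":[[0,0,0],[0,0,0],[0,0,0],[0,0,0],[0,0,0],[0,0,0],[0,0,0],[0,0,0]],"hand":[1.5,1.5,1.5,1.5,1.5,1.5,1.5,1.5]}'
python3 - <<'E'
from ctl import *
update([[-0.1,0.6,0.25],[-0.15,1.25,0.45],[-0.25,1.9,0.65],[-0.35,2.55,0.75],[-0.4,3.2,0.85],[-0.5,3.9,0.9],[-0.6,4.55,0.95],[-0.7,5.25,0.95]],.0104)
E
```

```text
clock: 4.22
position: [521.5, -72.5, 284.9]
ee_rot: [0.998, 0.065, 0.002, 0.002]
contact_force: [-2.0, -6.1, 10.0]
gripper_width: 18.2
grasp_force: 59.0
t4.225 th_meas -0.4003 n161 | est th -0.400 w -0.000 b 0.000 s 1.001 sd [0.    0.003 0.02  0.08 ] neff 5999 | al cmd 0.052 meas 0.042 F [-2.  -6.1 10. ] grip 59
```

```bash
sed -i 's/12\*(np.cos(al)-np.cos(AL0))\]/12*(np.cos(al)-np.cos(AL0))+.2]/' ctl.py
cat > u.py <<'E'
from ctl import *
update(json.loads(sys.argv[1]),.0104)
if len(sys.argv)>2: plan(*map(float,sys.argv[2].split(",")))
E
python3 -m creep '{"translation":[[-0.05,0.3,0.1],[-0.1,0.6,0.15]],"delta_rot":[[0,0,0],[0,0,0]],"hand":[1.5,1.5]}'; python3 u.py '[[-0.05,0.3,0.1],[-0.1,0.6,0.15]]'
python3 -m creep '{"translation":[[-0.05,0.3,-0.05],[-0.1,0.6,-0.1]],"delta_rot":[[0,0,0],[0,0,0]],"hand":[1.5,1.5]}'; python3 u.py '[[-0.05,0.3,-0.05],[-0.1,0.6,-0.1]]' 0.07
```

```text
clock: 4.53
position: [520.7, -66.7, 285.0]
ee_rot: [0.998, 0.065, 0.002, 0.002]
contact_force: [1.8, -6.4, 4.6]
gripper_width: 18.3
grasp_force: 58.4
t4.525 th_meas -0.3996 n161 | est th -0.400 w 0.000 b 0.001 s 1.002 sd [0.    0.005 0.02  0.08 ] neff 5993 | al cmd 0.102 meas 0.091 F [ 1.8 -6.4  4.6] grip 58
clock: 4.82
position: [520.0, -61.0, 284.7]
ee_rot: [0.998, 0.065, 0.002, 0.003]
contact_force: [-0.3, -6.4, 8.7]
gripper_width: 18.4
grasp_force: 58.4
t4.825 th_meas -0.3999 n159 | est th -0.400 w 0.002 b 0.000 s 1.008 sd [0.001 0.009 0.019 0.075] neff 5853 | al cmd 0.153 meas 0.139 F [-0.3 -6.4  8.7] grip 58
rows [[0.05, 0.0, 0.0], [0.05, 0.0, 0.0]] al [0.153 0.153] th [-0.4 -0.4] w [0. 0.]
rows [[0.0, 0.0, 0.0], [0.0, 0.0, 0.0]] al [0.153 0.153] th [-0.4 -0.4] w [0. 0.]
rows [[0.0, 0.0, 0.0], [0.0, 0.0, 0.0]] al [0.153 0.153] th [-0.4 -0.4] w [0. 0.]
rows [[0.0, 0.0, 0.0], [0.0, 0.0, 0.0]] al [0.153 0.153] th [-0.4 -0.4] w [0. 0.]
```

```bash
python3 -m creep '{"translation":[[-0.05,0.3,0],[-0.1,0.6,-0.05]],"delta_rot":[[0,0,0],[0,0,0]],"hand":[1.5,1.5]}'; python3 u.py '[[-0.05,0.3,0],[-0.1,0.6,-0.05]]' 0.07
```

```text
clock: 5.12
position: [519.2, -55.2, 284.1]
ee_rot: [0.998, 0.065, 0.002, 0.003]
contact_force: [1.3, -8.1, 7.3]
gripper_width: 17.5
grasp_force: 58.5
t5.125 th_meas -0.4005 n161 | est th -0.399 w 0.007 b -0.001 s 1.024 sd [0.002 0.016 0.019 0.066] neff 5292 | al cmd 0.205 meas 0.189 F [ 1.3 -8.1  7.3] grip 58
rows [[-0.0, 0.5, -0.15], [-0.0, 0.45, -0.15]] al [0.246 0.242] th [-0.398 -0.394] w [0.02 0.04]
rows [[0.0, 0.2, -0.05], [0.0, 0.1, -0.05]] al [0.263 0.252] th [-0.384 -0.373] w [0.07 0.1 ]
rows [[0.0, 0.05, 0.0], [0.0, -0.15, 0.05]] al [0.257 0.238] th [-0.351 -0.331] w [0.15 0.17]
rows [[0.05, -0.15, 0.05], [0.1, -0.45, 0.1]] al [0.227 0.201] th [-0.296 -0.268] w [0.21 0.23]
```

```bash
python3 -m creep '{"translation":[[-0.05,0.3,-0.05],[-0.1,0.5,-0.1]],"delta_rot":[[0,0,0],[0,0,0]],"hand":[1.5,1.5]}'; python3 u.py '[[-0.05,0.3,-0.05],[-0.1,0.5,-0.1]]' 0.07
```

```text
clock: 5.42
position: [518.5, -50.2, 283.4]
ee_rot: [0.998, 0.065, 0.003, 0.003]
contact_force: [1.8, -7.2, 8.6]
gripper_width: 17.7
grasp_force: 58.4
t5.425 th_meas -0.4016 n159 | est th -0.399 w 0.013 b -0.004 s 1.060 sd [0.002 0.021 0.019 0.055] neff 3953 | al cmd 0.248 meas 0.231 F [ 1.8 -7.2  8.6] grip 58
rows [[0.1, 0.05, -0.1], [0.05, 0.25, -0.15]] al [0.251 0.268] th [-0.396 -0.392] w [0.02 0.04]
rows [[0.0, 0.15, -0.05], [0.0, 0.05, 0.0]] al [0.285 0.273] th [-0.381 -0.37 ] w [0.08 0.1 ]
rows [[0.0, 0.05, 0.0], [0.05, -0.2, 0.05]] al [0.278 0.256] th [-0.348 -0.327] w [0.15 0.17]
rows [[0.0, -0.15, 0.05], [0.05, -0.5, 0.1]] al [0.244 0.215] th [-0.293 -0.265] w [0.21 0.23]
```

```bash
python3 -m creep '{"translation":[[0,0.2,-0.05],[0,0.35,-0.1]],"delta_rot":[[0,0,0],[0,0,0]],"hand":[1.5,1.5]}'; python3 u.py '[[0,0.2,-0.05],[0,0.35,-0.1]]' 0.07
```

```text
clock: 5.72
position: [518.0, -46.5, 282.8]
ee_rot: [0.998, 0.065, 0.002, 0.003]
contact_force: [-2.5, -5.4, 11.6]
gripper_width: 17.9
grasp_force: 58.5
t5.725 th_meas -0.3995 n159 | est th -0.398 w 0.015 b -0.008 s 1.095 sd [0.003 0.021 0.018 0.048] neff 3211 | al cmd 0.278 meas 0.264 F [-2.5 -5.4 11.6] grip 58
rows [[0.05, -0.05, -0.05], [0.05, 0.2, -0.1]] al [0.272 0.294] th [-0.395 -0.39 ] w [0.03 0.04]
rows [[-0.05, 0.15, -0.05], [0.0, 0.0, -0.05]] al [0.31  0.298] th [-0.38  -0.368] w [0.08 0.11]
rows [[-0.05, 0.05, 0.0], [0.0, -0.2, 0.1]] al [0.302 0.278] th [-0.346 -0.325] w [0.15 0.17]
rows [[0.05, -0.15, 0.05], [0.1, -0.5, 0.1]] al [0.264 0.234] th [-0.291 -0.263] w [0.21 0.23]
```

```bash
python3 -m creep '{"translation":[[0,0.2,-0.05],[0,0.35,-0.1]],"delta_rot":[[0,0,0],[0,0,0]],"hand":[1.5,1.5]}'; python3 u.py '[[0,0.2,-0.05],[0,0.35,-0.1]]' 0.07
```

```text
clock: 6.02
position: [517.5, -42.3, 281.1]
ee_rot: [0.998, 0.065, 0.002, 0.002]
contact_force: [-2.0, -3.9, 10.9]
gripper_width: 17.8
grasp_force: 60.4
t6.025 th_meas -0.3993 n161 | est th -0.398 w 0.019 b -0.013 s 1.127 sd [0.003 0.023 0.017 0.045] neff 2864 | al cmd 0.309 meas 0.300 F [-2.  -3.9 10.9] grip 60
rows [[0.05, -0.25, 0.0], [-0.0, 0.1, -0.1]] al [0.288 0.318] th [-0.393 -0.389] w [0.03 0.04]
rows [[0.0, 0.15, -0.05], [0.0, 0.0, 0.0]] al [0.331 0.319] th [-0.378 -0.367] w [0.08 0.1 ]
rows [[0.0, 0.05, 0.0], [0.05, -0.25, 0.05]] al [0.322 0.296] th [-0.344 -0.324] w [0.15 0.17]
rows [[0.0, -0.15, 0.1], [0.05, -0.55, 0.2]] al [0.281 0.249] th [-0.29  -0.263] w [0.21 0.23]
```

```bash
python3 -m creep '{"translation":[[0,0.15,-0.05],[0,0.3,-0.1]],"delta_rot":[[0,0,0],[0,0,0]],"hand":[1.5,1.5]}'; python3 u.py '[[0,0.15,-0.05],[0,0.3,-0.1]]' 0.07
```

```text
clock: 6.32
position: [517.2, -40.2, 280.4]
ee_rot: [0.998, 0.065, 0.001, 0.003]
contact_force: [-2.8, -5.5, 11.4]
gripper_width: 17.8
grasp_force: 60.4
t6.325 th_meas -0.3940 n156 | est th -0.395 w 0.035 b -0.015 s 1.145 sd [0.005 0.029 0.017 0.041] neff 3089 | al cmd 0.336 meas 0.319 F [-2.8 -5.5 11.4] grip 60
rows [[0.05, -0.6, 0.1], [-0.0, -0.1, -0.05]] al [0.284 0.328] th [-0.387 -0.381] w [0.04 0.06]
rows [[-0.05, 0.1, 0.0], [0.0, -0.05, 0.05]] al [0.336 0.322] th [-0.368 -0.355] w [0.09 0.11]
rows [[0.0, 0.0, 0.0], [0.05, -0.3, 0.1]] al [0.323 0.296] th [-0.332 -0.311] w [0.15 0.18]
rows [[0.0, -0.2, 0.05], [0.05, -0.6, 0.15]] al [0.278 0.245] th [-0.277 -0.25 ] w [0.21 0.22]
```

```bash
python3 -m creep '{"translation":[[0,0,0]],"delta_rot":[[0,0,0]],"hand":[1.5]}'; python3 u.py '[[0,0,0]]';python3 -m creep '{"translation":[[0,0,0]],"delta_rot":[[0,0,0]],"hand":[1.5]}'; python3 u.py '[[0,0,0]]' 0.07
```

```text
clock: 6.5
position: [517.2, -40.2, 280.4]
ee_rot: [0.998, 0.065, 0.001, 0.003]
contact_force: [-1.8, -5.7, 12.0]
gripper_width: 17.8
grasp_force: 60.4
t6.500 th_meas -0.3850 n161 | est th -0.385 w 0.071 b -0.015 s 1.138 sd [0.005 0.027 0.017 0.033] neff 3148 | al cmd 0.336 meas 0.319 F [-1.8 -5.7 12. ] grip 60
clock: 6.68
position: [517.2, -40.2, 280.4]
ee_rot: [0.998, 0.065, 0.001, 0.003]
contact_force: [-2.0, -5.3, 11.0]
gripper_width: 17.8
grasp_force: 60.4
t6.675 th_meas -0.3740 n164 | est th -0.373 w 0.095 b -0.015 s 1.141 sd [0.005 0.028 0.017 0.032] neff 3369 | al cmd 0.336 meas 0.319 F [-2.  -5.3 11. ] grip 60
rows [[0.1, -0.95, 0.2], [0.05, -0.4, 0.05]] al [0.252 0.3  ] th [-0.354 -0.341] w [0.1  0.11]
rows [[0.0, -0.05, 0.05], [0.0, -0.25, 0.1]] al [0.294 0.277] th [-0.319 -0.301] w [0.14 0.16]
rows [[0.05, -0.15, 0.0], [0.05, -0.45, 0.1]] al [0.267 0.24 ] th [-0.271 -0.247] w [0.18 0.2 ]
rows [[0.05, -0.3, 0.05], [0.1, -0.65, 0.15]] al [0.215 0.184] th [-0.21  -0.182] w [0.22 0.23]
```

```bash
python3 -m creep '{"translation":[[0.05,-0.3,0.1],[0.05,-0.4,0.1]],"delta_rot":[[0,0,0],[0,0,0]],"hand":[1.5,1.5]}'; python3 u.py '[[0.05,-0.3,0.1],[0.05,-0.4,0.1]]' 0.07
```

```text
clock: 6.98
position: [517.6, -43.1, 281.3]
ee_rot: [0.998, 0.065, 0.002, 0.001]
contact_force: [-4.0, -1.2, 11.6]
gripper_width: 18.4
grasp_force: 60.6
t6.975 th_meas -0.3323 n171 | est th -0.333 w 0.154 b -0.015 s 1.139 sd [0.005 0.028 0.018 0.031] neff 2671 | al cmd 0.300 meas 0.293 F [-4.  -1.2 11.6] grip 61
rows [[0.1, -0.8, 0.2], [0.05, -0.5, 0.1]] al [0.231 0.257] th [-0.304 -0.285] w [0.16 0.16]
rows [[0.0, -0.2, 0.05], [0.05, -0.45, 0.1]] al [0.239 0.219] th [-0.254 -0.231] w [0.18 0.19]
rows [[0.05, -0.25, 0.05], [0.1, -0.55, 0.1]] al [0.196 0.17 ] th [-0.197 -0.171] w [0.2  0.21]
rows [[0.05, -0.4, 0.1], [0.05, -0.7, 0.1]] al [0.136 0.11 ] th [-0.134 -0.108] w [0.21 0.21]
```

```bash
python3 -m creep '{"translation":[[0.05,-0.5,0.15],[0.05,-0.6,0.15]],"delta_rot":[[0,0,0],[0,0,0]],"hand":[1.5,1.5]}'; python3 u.py '[[0.05,-0.5,0.15],[0.05,-0.6,0.15]]'; python3 -m creep '{"translation":[[0,-0.2,0.05],[0.05,-0.45,0.1]],"delta_rot":[[0,0,0],[0,0,0]],"hand":[1.5,1.5]}'; python3 u.py '[[0,-0.2,0.05],[0.05,-0.45,0.1]]' 0.07
```

```text
clock: 7.28
position: [518.2, -47.4, 282.5]
ee_rot: [0.998, 0.065, 0.002, -0.0]
contact_force: [-3.5, 4.2, 13.2]
gripper_width: 17.9
grasp_force: 60.7
t7.275 th_meas -0.2805 n173 | est th -0.281 w 0.179 b -0.015 s 1.138 sd [0.005 0.028 0.017 0.031] neff 2667 | al cmd 0.248 meas 0.256 F [-3.5  4.2 13.2] grip 61
clock: 7.58
position: [518.6, -50.6, 283.3]
ee_rot: [0.998, 0.065, 0.002, -0.002]
contact_force: [-4.8, 7.8, 13.4]
gripper_width: 18.0
grasp_force: 60.7
t7.575 th_meas -0.2160 n174 | est th -0.217 w 0.220 b -0.014 s 1.137 sd [0.005 0.028 0.017 0.031] neff 2448 | al cmd 0.209 meas 0.228 F [-4.8  7.8 13.4] grip 61
rows [[0.1, -0.65, 0.1], [0.1, -0.65, 0.1]] al [0.154 0.152] th [-0.178 -0.15 ] w [0.22 0.22]
rows [[0.05, -0.45, 0.05], [0.1, -0.75, 0.1]] al [0.113 0.089] th [-0.111 -0.083] w [0.22 0.22]
rows [[0.05, -0.5, 0.05], [0.1, -0.8, 0.05]] al [0.046 0.024] th [-0.046 -0.021] w [0.21 0.19]
rows [[0.05, -0.5, 0.0], [0.1, -0.65, 0.0]] al [-0.02  -0.031] th [0.011 0.03 ] w [0.17 0.14]
```

Run:
```python
t=open('ctl.py').read()
t=t.replace('a=float(D2al(D))\n    hold','a=float(f["am"]);cm=float(D2al(D));pos=s["position"];am=float(np.arcsin((-S*pos[0]+C*pos[1]+191.75)/120+np.sin(AL0)))\n    cN=float(D2al(D+np.array(rows[-1])));e0=a-cm;e1=am-cN;hh=len(rows)\n    hold')
t=t.replace('for R_ in rows:\n        a1=float(D2al(D+np.array(R_)));','for ii,R_ in enumerate(rows):\n        a1=float(D2al(D+np.array(R_)))+e0+(e1-e0)*(ii+1)/hh;')
t=t.replace('X=X,t=t1,D=D)','X=X,t=t1,D=D,am=am)').replace('%(t1,th,k','%(t1,th,k').replace('neff,a,np.arcsin','neff,cN,np.arcsin')
t=t.replace('a0=float(D2al(D));th0','a0=float(f["am"]);ofs=float(D2al(D))-a0;th0').replace('Dn=al2D(u); o=sim(D2al(Dn))','Dn=al2D(u+ofs); o=sim(D2al(Dn)-ofs)')
open('ctl.py','w').write(t)
import numpy as np
f=np.load('pf.npz');X=f["X"];X[2]+=.016;np.savez('pf.npz',X=X,t=f["t"],D=f["D"],am=.228)
from ctl import plan
plan(.07)
```

```text
rows [[0.2, -1.45, 0.2], [0.15, -1.0, 0.15]] al [0.105 0.141] th [-0.176 -0.149] w [0.22 0.22]
rows [[0.05, -0.55, 0.05], [0.1, -0.85, 0.1]] al [0.097 0.072] th [-0.11  -0.083] w [0.22 0.22]
rows [[0.05, -0.45, 0.0], [0.1, -0.75, 0.0]] al [0.031 0.007] th [-0.046 -0.022] w [0.2  0.19]
rows [[0.05, -0.5, 0.0], [0.1, -0.65, -0.05]] al [-0.035 -0.048] th [0.009 0.028] w [0.16 0.14]
```

```bash
python3 -m creep '{"translation":[[0.1,-0.9,0.15],[0.15,-1.1,0.2]],"delta_rot":[[0,0,0],[0,0,0]],"hand":[1.5,1.5]}'; python3 u.py '[[0.1,-0.9,0.15],[0.15,-1.1,0.2]]' 0.07
```

```text
clock: 7.88
position: [520.3, -62.0, 285.3]
ee_rot: [0.998, 0.065, 0.002, -0.001]
contact_force: [-4.4, 5.6, 11.7]
gripper_width: 18.0
grasp_force: 60.8
t7.875 th_meas -0.1340 n178 | est th -0.135 w 0.271 b 0.006 s 1.140 sd [0.005 0.029 0.016 0.032] neff 2109 | al cmd 0.115 meas 0.130 F [-4.4  5.6 11.7] grip 61
rows [[0.15, -0.9, 0.05], [0.15, -1.15, 0.05]] al [0.056 0.035] th [-0.088 -0.056] w [0.26 0.24]
rows [[0.1, -0.7, 0.0], [0.15, -0.9, 0.0]] al [-0.027 -0.044] th [-0.016  0.008] w [0.21 0.18]
rows [[0.05, -0.55, -0.05], [0.05, -0.55, -0.05]] al [-0.089 -0.09 ] th [0.036 0.05 ] w [0.13 0.1 ]
rows [[0.05, -0.25, -0.05], [0.0, -0.05, 0.0]] al [-0.109 -0.093] th [0.063 0.067] w [0.05 0.02]
```

```bash
python3 -m creep '{"translation":[[0.15,-0.9,0.05],[0.15,-1.2,0.05]],"delta_rot":[[0,0,0],[0,0,0]],"hand":[1.5,1.5]}'; python3 u.py '[[0.15,-0.9,0.05],[0.15,-1.2,0.05]]' 0.07
```

```text
clock: 8.18
position: [522.0, -74.5, 285.1]
ee_rot: [0.998, 0.065, 0.002, -0.001]
contact_force: [-2.3, 4.0, 9.7]
gripper_width: 18.0
grasp_force: 62.3
t8.175 th_meas -0.0530 n185 | est th -0.053 w 0.249 b 0.007 s 1.141 sd [0.005 0.029 0.015 0.031] neff 2649 | al cmd 0.014 meas 0.025 F [-2.3  4.   9.7] grip 62
rows [[0.05, -0.3, 0.0], [0.15, -1.1, -0.05]] al [-0.003 -0.067] th [-0.012  0.014] w [0.23 0.19]
rows [[0.1, -0.5, -0.05], [0.05, -0.4, -0.05]] al [-0.112 -0.101] th [0.042 0.055] w [0.13 0.09]
rows [[0.0, -0.05, 0.0], [0.0, 0.2, 0.05]] al [-0.108 -0.084] th [0.066 0.069] w [0.04 0.02]
rows [[-0.05, 0.15, 0.0], [-0.05, 0.3, 0.0]] al [-0.071 -0.06 ] th [0.071 0.071] w [0. 0.]
```

```bash
python3 -m creep '{"translation":[[0.05,-0.45,0],[0.15,-1.1,-0.05]],"delta_rot":[[0,0,0],[0,0,0]],"hand":[1.5,1.5]}'; python3 u.py '[[0.05,-0.45,0],[0.15,-1.1,-0.05]]' 0.07
```

```text
clock: 8.48
position: [523.4, -84.6, 284.4]
ee_rot: [0.998, 0.065, 0.002, -0.002]
contact_force: [-3.8, 8.3, 11.0]
gripper_width: 17.9
grasp_force: 63.3
t8.475 th_meas 0.0156 n186 | est th 0.016 w 0.194 b 0.007 s 1.141 sd [0.005 0.03  0.014 0.03 ] neff 2580 | al cmd -0.078 meas -0.060 F [-3.8  8.3 11. ] grip 63
rows [[-0.0, 0.1, 0.0], [0.15, -0.9, -0.1]] al [-0.051 -0.134] th [0.046 0.063] w [0.16 0.11]
rows [[0.0, -0.2, -0.05], [-0.05, 0.25, 0.05]] al [-0.152 -0.116] th [0.076 0.078] w [0.04 0.  ]
rows [[-0.05, 0.35, 0.05], [-0.1, 0.7, 0.05]] al [-0.086 -0.054] th [0.075 0.071] w [-0.03 -0.03]
rows [[-0.05, 0.25, 0.05], [0.0, 0.05, 0.0]] al [-0.035 -0.053] th [0.067 0.067] w [-0.01 -0.01]
```

```bash
cd pics; python3 -c "
import cv2
a=cv2.imread('last.png');cv2.imwrite('lastc.png',cv2.resize(a[100:160,280:380],None,fx=6,fy=6,interpolation=cv2.INTER_CUBIC))"
```

```text
(no output)
```

View pics/lastc.png

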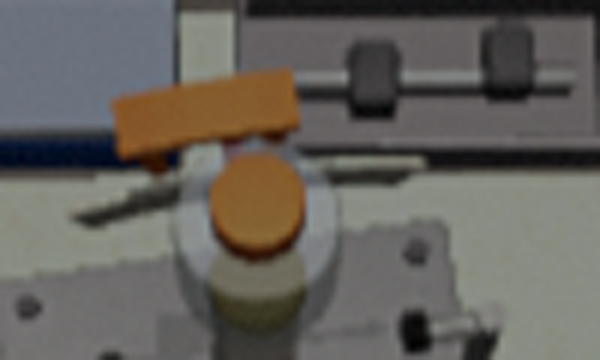

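Crop (6×, offset 280,100): prongs at about (155,162) and (278,138), red pointer at (235,148) behind the reservoir: about 8 mm (0.046 rad) short of the middle, so the marker is about 0.065. Keep going.

```bash
python3 -m creep '{"translation":[[0.05,-0.3,-0.05],[0.1,-0.8,-0.1]],"delta_rot":[[0,0,0],[0,0,0]],"hand":[1.5,1.5]}'; python3 u.py '[[0.05,-0.3,-0.05],[0.1,-0.8,-0.1]]' 0.065
```

```text
clock: 8.78
position: [524.4, -92.3, 283.1]
ee_rot: [0.998, 0.065, 0.002, -0.002]
contact_force: [-1.4, 8.6, 9.8]
gripper_width: 18.2
grasp_force: 64.1
t8.775 th_meas 0.0596 n181 | est th 0.060 w 0.097 b 0.006 s 1.140 sd [0.005 0.029 0.012 0.027] neff 2445 | al cmd -0.146 meas -0.126 F [-1.4  8.6  9.8] grip 64
rows [[-0.1, 1.05, 0.15], [0.05, -0.1, 0.0]] al [-0.036 -0.133] th [0.073 0.08 ] w [0.07 0.04]
rows [[-0.05, 0.1, 0.0], [-0.1, 0.45, 0.05]] al [-0.127 -0.095] th [0.082 0.079] w [-0.01 -0.03]
rows [[-0.05, 0.35, 0.05], [-0.05, 0.65, 0.1]] al [-0.064 -0.039] th [0.072 0.067] w [-0.04 -0.03]
rows [[-0.05, 0.15, 0.0], [0.0, -0.1, -0.05]] al [-0.027 -0.047] th [0.063 0.062] w [-0.01 -0.01]
```

```bash
python3 - <<'E'
t=open('ctl.py').read()
t=t.replace("c=np.linalg.solve(A,[target-th0-w0*T,-w0,0]);","q0=float(np.clip((step(x,a0,0,1e-4)[1]-w0)/1e-4,-.6,.6));c=np.linalg.solve(A,[target-th0-w0*T-q0*T*T/2,-w0-q0*T,-q0]);")
t=t.replace("(th0+w0*t+c@","(th0+w0*t+q0*t*t/2+c@").replace(",w0+c@",",w0+q0*t+c@")
open('ctl.py','w').write(t)
E
python3 -c "
from ctl import *;plan(.065)"
python3 -m creep '{"translation":[[0,0.05,0],[0,0.25,0.05]],"delta_rot":[[0,0,0],[0,0,0]],"hand":[1.5,1.5]}'; python3 u.py '[[0,0.05,0],[0,0.25,0.05]]' 0.065
```

```text
rows [[-0.0, 0.2, 0.05], [-0.0, 0.3, 0.05]] al [-0.11  -0.101] th [0.071 0.074] w [0.04 0.01]
rows [[-0.05, 0.2, 0.05], [-0.05, 0.4, 0.05]] al [-0.085 -0.068] th [0.074 0.072] w [-0.01 -0.01]
rows [[-0.05, 0.15, 0.0], [-0.05, 0.25, 0.0]] al [-0.053 -0.047] th [0.07  0.068] w [-0.01 -0.01]
rows [[0.0, 0.0, 0.0], [0.0, -0.1, 0.0]] al [-0.045 -0.053] th [0.068 0.069] w [0.   0.01]
clock: 9.07
position: [524.3, -91.7, 283.7]
ee_rot: [0.998, 0.065, 0.001, 0.0]
contact_force: [-0.6, -0.1, 5.8]
gripper_width: 17.8
grasp_force: 63.0
t9.075 th_meas 0.0695 n188 | est th 0.070 w -0.014 b 0.005 s 1.137 sd [0.005 0.03  0.01  0.024] neff 2510 | al cmd -0.125 meas -0.120 F [-0.6 -0.1  5.8] grip 63
rows [[-0.1, 0.8, 0.1], [-0.15, 1.0, 0.1]] al [-0.051 -0.035] th [0.064 0.06 ] w [-0.04 -0.03]
rows [[-0.05, 0.25, 0.0], [0.0, 0.1, 0.0]] al [-0.016 -0.028] th [0.057 0.058] w [-0.    0.01]
rows [[0.0, -0.25, 0.0], [0.05, -0.35, -0.05]] al [-0.046 -0.058] th [0.061 0.063] w [0.02 0.02]
rows [[0.0, -0.15, 0.0], [0.0, 0.0, 0.0]] al [-0.07  -0.058] th [0.065 0.065] w [0.01 0.  ]
```

```bash
python3 -m creep '{"translation":[[-0.1,0.8,0.1],[-0.15,1.1,0.1]],"delta_rot":[[0,0,0],[0,0,0]],"hand":[1.5,1.5]}'; python3 u.py '[[-0.1,0.8,0.1],[-0.15,1.1,0.1]]' 0.065
```

```text
clock: 9.38
position: [523.0, -81.9, 284.9]
ee_rot: [0.998, 0.065, 0.001, 0.002]
contact_force: [1.1, -5.2, 5.9]
gripper_width: 18.0
grasp_force: 62.3
t9.375 th_meas 0.0614 n180 | est th 0.061 w -0.025 b 0.005 s 1.138 sd [0.005 0.029 0.009 0.022] neff 2488 | al cmd -0.032 meas -0.038 F [ 1.1 -5.2  5.9] grip 62
rows [[-0.0, 0.05, 0.0], [-0.0, 0.05, 0.0]] al [-0.031 -0.033] th [0.058 0.057] w [-0.01 -0.  ]
rows [[0.0, -0.05, 0.0], [0.0, -0.15, 0.0]] al [-0.037 -0.046] th [0.058 0.059] w [0.01 0.01]
rows [[0.0, -0.1, 0.0], [0.0, -0.15, 0.0]] al [-0.056 -0.06 ] th [0.062 0.063] w [0.01 0.01]
rows [[0.05, -0.05, 0.0], [0.0, 0.05, 0.0]] al [-0.062 -0.056] th [0.063 0.063] w [ 0. -0.]
```

```bash
python3 -m creep '{"translation":[[0,0.05,0],[0,0.05,0]],"delta_rot":[[0,0,0],[0,0,0]],"hand":[1.5,1.5]}'; python3 u.py '[[0,0.05,0],[0,0.05,0]]'; python3 -m creep '{"translation":[[0,-0.05,0],[0,-0.1,0]],"delta_rot":[[0,0,0],[0,0,0]],"hand":[1.5,1.5]}'; python3 u.py '[[0,-0.05,0],[0,-0.1,0]]' 0.065
```

```text
clock: 9.68
position: [523.0, -81.8, 284.9]
ee_rot: [0.998, 0.065, 0.001, 0.002]
contact_force: [-0.6, -5.4, 7.5]
gripper_width: 17.6
grasp_force: 62.3
t9.675 th_meas 0.0546 n185 | est th 0.055 w -0.011 b 0.004 s 1.137 sd [0.005 0.028 0.008 0.022] neff 2615 | al cmd -0.028 meas -0.036 F [-0.6 -5.4  7.5] grip 62
clock: 9.98
position: [523.1, -82.5, 284.8]
ee_rot: [0.998, 0.065, 0.002, 0.001]
contact_force: [0.4, -3.9, 6.6]
gripper_width: 17.9
grasp_force: 62.4
t9.975 th_meas 0.0539 n182 | est th 0.054 w -0.002 b 0.004 s 1.137 sd [0.005 0.029 0.008 0.022] neff 2650 | al cmd -0.036 meas -0.042 F [ 0.4 -3.9  6.6] grip 62
rows [[-0.0, 0.1, 0.0], [-0.0, 0.1, 0.0]] al [-0.033 -0.035] th [0.054 0.055] w [0.   0.01]
rows [[0.0, -0.05, 0.0], [0.0, -0.15, 0.0]] al [-0.038 -0.046] th [0.057 0.059] w [0.02 0.02]
rows [[0.0, -0.1, 0.0], [0.0, -0.15, 0.0]] al [-0.056 -0.059] th [0.062 0.064] w [0.02 0.01]
rows [[0.05, -0.05, 0.0], [0.0, 0.05, 0.0]] al [-0.062 -0.055] th [0.065 0.065] w [ 0. -0.]
```

```bash
python3 -m creep '{"translation":[[0,0.1,0],[0,0.1,0]],"delta_rot":[[0,0,0],[0,0,0]],"hand":[1.5,1.5]}'; python3 u.py '[[0,0.1,0],[0,0.1,0]]'; python3 -m creep '{"translation":[[0,-0.05,0],[0,-0.15,0]],"delta_rot":[[0,0,0],[0,0,0]],"hand":[1.5,1.5]}'; python3 u.py '[[0,-0.05,0],[0,-0.15,0]]' 0.065
```

```text
clock: 10.28
position: [523.0, -81.8, 284.9]
ee_rot: [0.998, 0.065, 0.001, 0.002]
contact_force: [-0.0, -5.6, 7.8]
gripper_width: 17.8
grasp_force: 62.3
t10.275 th_meas 0.0550 n186 | est th 0.055 w 0.009 b 0.004 s 1.136 sd [0.005 0.028 0.008 0.021] neff 2734 | al cmd -0.028 meas -0.037 F [-0.  -5.6  7.8] grip 62
clock: 10.58
position: [523.1, -82.9, 284.8]
ee_rot: [0.998, 0.065, 0.002, 0.001]
contact_force: [0.6, -2.4, 6.7]
gripper_width: 18.0
grasp_force: 62.4
t10.575 th_meas 0.0617 n183 | est th 0.061 w 0.024 b 0.005 s 1.137 sd [0.005 0.028 0.007 0.021] neff 2742 | al cmd -0.041 meas -0.046 F [ 0.6 -2.4  6.7] grip 62
rows [[0.05, -0.2, 0.0], [0.05, -0.25, -0.05]] al [-0.063 -0.067] th [0.065 0.067] w [0.02 0.01]
rows [[0.0, -0.05, 0.0], [0.0, 0.05, 0.05]] al [-0.07  -0.063] th [0.068 0.068] w [ 0.   -0.01]
rows [[-0.05, 0.1, 0.0], [-0.05, 0.15, 0.0]] al [-0.055 -0.051] th [0.067 0.066] w [-0.01 -0.01]
rows [[0.0, 0.05, 0.0], [0.0, 0.0, 0.0]] al [-0.047 -0.052] th [0.065 0.066] w [-0.  0.]
```

```bash
python3 -m creep '{"translation":[[0.05,-0.2,0],[0.05,-0.3,0]],"delta_rot":[[0,0,0],[0,0,0]],"hand":[1.5,1.5]}'; python3 u.py '[[0.05,-0.2,0],[0.05,-0.3,0]]'; python3 -m creep '{"translation":[[0,-0.05,0],[0,0.05,0]],"delta_rot":[[0,0,0],[0,0,0]],"hand":[1.5,1.5]}'; python3 u.py '[[0,-0.05,0],[0,0.05,0]]' 0.065
```

```text
clock: 10.88
position: [523.5, -85.2, 284.7]
ee_rot: [0.998, 0.065, 0.002, 0.0]
contact_force: [-0.8, -0.9, 7.5]
gripper_width: 17.8
grasp_force: 62.5
t10.875 th_meas 0.0699 n183 | est th 0.070 w 0.020 b 0.005 s 1.137 sd [0.005 0.028 0.007 0.021] neff 2707 | al cmd -0.066 meas -0.065 F [-0.8 -0.9  7.5] grip 62
clock: 11.18
position: [523.4, -84.7, 284.7]
ee_rot: [0.998, 0.065, 0.001, 0.001]
contact_force: [-1.1, -2.2, 6.6]
gripper_width: 18.0
grasp_force: 62.4
t11.175 th_meas 0.0748 n182 | est th 0.074 w 0.011 b 0.005 s 1.137 sd [0.005 0.028 0.007 0.021] neff 2763 | al cmd -0.062 meas -0.061 F [-1.1 -2.2  6.6] grip 62
rows [[-0.0, -0.2, -0.05], [-0.0, -0.2, -0.05]] al [-0.077 -0.077] th [0.076 0.076] w [ 0.   -0.01]
rows [[0.0, 0.05, 0.0], [0.0, 0.15, 0.0]] al [-0.074 -0.064] th [0.073 0.071] w [-0.02 -0.02]
rows [[-0.05, 0.15, 0.05], [-0.05, 0.25, 0.05]] al [-0.051 -0.046] th [0.067 0.064] w [-0.02 -0.02]
rows [[0.0, 0.0, 0.0], [0.0, -0.1, 0.0]] al [-0.042 -0.051] th [0.062 0.061] w [-0.01 -0.01]
```

```bash
python3 -m creep '{"translation":[[0,-0.2,-0.05],[0,-0.25,-0.05]],"delta_rot":[[0,0,0],[0,0,0]],"hand":[1.5,1.5]}'; python3 u.py '[[0,-0.2,-0.05],[0,-0.25,-0.05]]'; python3 -m creep '{"translation":[[0,0.05,0],[0,0.15,0]],"delta_rot":[[0,0,0],[0,0,0]],"hand":[1.5,1.5]}'; python3 u.py '[[0,0.05,0],[0,0.15,0]]' 0.065
```

```text
clock: 11.48
position: [523.7, -86.6, 284.6]
ee_rot: [0.998, 0.065, 0.002, -0.0]
contact_force: [-1.1, 0.2, 8.7]
gripper_width: 17.6
grasp_force: 62.6
t11.475 th_meas 0.0777 n185 | est th 0.078 w 0.001 b 0.006 s 1.137 sd [0.005 0.028 0.007 0.021] neff 2789 | al cmd -0.083 meas -0.077 F [-1.1  0.2  8.7] grip 63
clock: 11.78
position: [523.5, -85.5, 284.6]
ee_rot: [0.998, 0.065, 0.002, 0.001]
contact_force: [-0.8, -1.5, 8.0]
gripper_width: 18.1
grasp_force: 62.6
t11.775 th_meas 0.0761 n184 | est th 0.076 w -0.011 b 0.006 s 1.137 sd [0.005 0.028 0.007 0.021] neff 2715 | al cmd -0.070 meas -0.068 F [-0.8 -1.5  8. ] grip 63
rows [[-0.0, 0.05, 0.0], [-0.0, 0.05, 0.0]] al [-0.064 -0.062] th [0.074 0.072] w [-0.01 -0.01]
rows [[0.0, 0.1, 0.05], [0.0, 0.1, 0.05]] al [-0.057 -0.054] th [0.069 0.068] w [-0.01 -0.01]
rows [[-0.05, 0.05, 0.0], [-0.05, 0.05, 0.0]] al [-0.05  -0.051] th [0.066 0.065] w [-0.01 -0.01]
rows [[0.0, 0.0, 0.0], [0.05, -0.05, 0.0]] al [-0.051 -0.054] th [0.064 0.064] w [-0. -0.]
```

```bash
python3 -m creep '{"translation":[[0,0.05,0],[0,0.05,0]],"delta_rot":[[0,0,0],[0,0,0]],"hand":[1.5,1.5]}'; python3 u.py '[[0,0.05,0],[0,0.05,0]]'; python3 -m creep '{"translation":[[0,0.1,0],[0,0.1,0]],"delta_rot":[[0,0,0],[0,0,0]],"hand":[1.5,1.5]}'; python3 u.py '[[0,0.1,0],[0,0.1,0]]' 0.065; cd pics; python3 -c "
import cv2
a=cv2.imread('last.png');cv2.imwrite('lastd.png',cv2.resize(a[100:150,290:350],None,fx=10,fy=10,interpolation=cv2.INTER_CUBIC))"
```

```text
clock: 12.08
position: [523.4, -85.2, 284.7]
ee_rot: [0.998, 0.065, 0.002, 0.001]
contact_force: [-0.9, -0.9, 8.3]
gripper_width: 18.3
grasp_force: 62.6
t12.075 th_meas 0.0743 n181 | est th 0.074 w -0.009 b 0.006 s 1.138 sd [0.005 0.027 0.006 0.021] neff 2782 | al cmd -0.066 meas -0.065 F [-0.9 -0.9  8.3] grip 63
clock: 12.38
position: [523.4, -84.5, 284.7]
ee_rot: [0.998, 0.065, 0.002, 0.001]
contact_force: [-1.7, -1.0, 8.5]
gripper_width: 18.0
grasp_force: 62.6
t12.375 th_meas 0.0721 n188 | est th 0.072 w -0.006 b 0.006 s 1.139 sd [0.005 0.027 0.006 0.022] neff 2822 | al cmd -0.057 meas -0.059 F [-1.7 -1.   8.5] grip 63
rows [[-0.0, -0.05, 0.05], [-0.0, 0.0, 0.05]] al [-0.062 -0.061] th [0.071 0.07 ] w [-0.01 -0.01]
rows [[0.0, 0.0, 0.0], [0.0, 0.05, 0.0]] al [-0.059 -0.057] th [0.068 0.067] w [-0.01 -0.01]
rows [[-0.05, 0.05, 0.0], [-0.05, 0.05, 0.0]] al [-0.053 -0.052] th [0.066 0.066] w [-0. -0.]
rows [[0.0, 0.0, 0.0], [0.0, -0.05, 0.0]] al [-0.051 -0.054] th [0.066 0.067] w [0. 0.]
```

View pics/lastd.png

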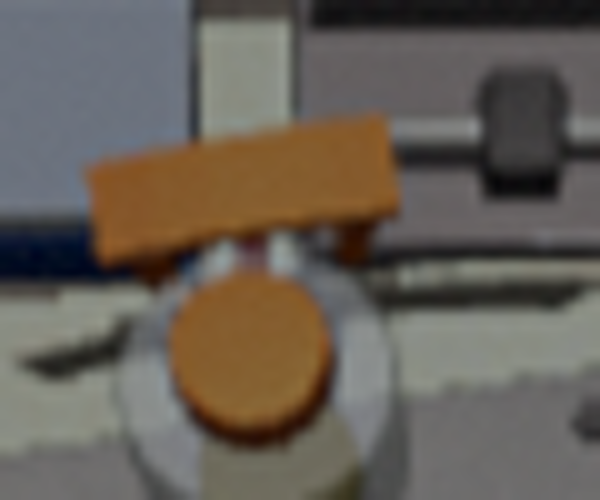

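The red pointer (253,250) stands midway between the prongs at (155,270) and (352,240). Keep balancing.

```bash
python3 -m creep '{"translation":[[0,-0.05,0],[0,0,0]],"delta_rot":[[0,0,0],[0,0,0]],"hand":[1.5,1.5]}'; python3 u.py '[[0,-0.05,0],[0,0,0]]'; python3 -m creep '{"translation":[[0,0,0],[0,0.05,0]],"delta_rot":[[0,0,0],[0,0,0]],"hand":[1.5,1.5]}'; python3 u.py '[[0,0,0],[0,0.05,0]]' 0.068
```

```text
clock: 12.68
position: [523.4, -84.5, 284.7]
ee_rot: [0.998, 0.065, 0.001, 0.001]
contact_force: [-1.1, -1.7, 8.4]
gripper_width: 17.8
grasp_force: 62.6
t12.675 th_meas 0.0699 n189 | est th 0.070 w -0.007 b 0.006 s 1.138 sd [0.005 0.027 0.006 0.023] neff 2811 | al cmd -0.057 meas -0.059 F [-1.1 -1.7  8.4] grip 63
clock: 12.98
position: [523.3, -84.2, 284.7]
ee_rot: [0.998, 0.065, 0.001, 0.001]
contact_force: [-1.1, -3.2, 8.4]
gripper_width: 17.9
grasp_force: 62.6
t12.975 th_meas 0.0686 n185 | est th 0.068 w -0.005 b 0.006 s 1.139 sd [0.005 0.027 0.006 0.023] neff 2863 | al cmd -0.053 meas -0.057 F [-1.1 -3.2  8.4] grip 63
rows [[-0.05, 0.05, 0.05], [-0.05, 0.05, 0.05]] al [-0.054 -0.054] th [0.068 0.068] w [-0.  0.]
rows [[0.0, 0.0, 0.0], [0.0, -0.05, 0.0]] al [-0.054 -0.056] th [0.068 0.069] w [0.   0.01]
rows [[0.0, 0.0, 0.0], [0.05, 0.0, 0.0]] al [-0.057 -0.058] th [0.07 0.07] w [0.01 0.01]
rows [[0.0, 0.0, 0.0], [-0.05, 0.0, 0.0]] al [-0.059 -0.058] th [0.072 0.073] w [0.01 0.01]
```

Very calm; use 3-row steps.

```bash
python3 -m creep '{"translation":[[0,0.05,0],[0,0.05,0],[0,0.05,0]],"delta_rot":[[0,0,0],[0,0,0],[0,0,0]],"hand":[1.5,1.5,1.5]}'; python3 u.py '[[0,0.05,0],[0,0.05,0],[0,0.05,0]]'; python3 -m creep '{"translation":[[0,-0.05,0],[0,-0.05,0]],"delta_rot":[[0,0,0],[0,0,0]],"hand":[1.5,1.5]}'; python3 u.py '[[0,-0.05,0],[0,-0.05,0]]' 0.068
```

```text
clock: 13.4
position: [523.3, -83.8, 284.8]
ee_rot: [0.998, 0.065, 0.001, 0.001]
contact_force: [-1.5, -2.8, 9.3]
gripper_width: 17.8
grasp_force: 62.6
t13.400 th_meas 0.0675 n184 | est th 0.067 w 0.001 b 0.006 s 1.139 sd [0.005 0.028 0.006 0.022] neff 2120 | al cmd -0.049 meas -0.054 F [-1.5 -2.8  9.3] grip 63
clock: 13.7
position: [523.3, -84.1, 284.7]
ee_rot: [0.998, 0.065, 0.001, 0.001]
contact_force: [-1.8, -2.5, 9.4]
gripper_width: 17.6
grasp_force: 62.6
t13.700 th_meas 0.0676 n183 | est th 0.067 w 0.001 b 0.006 s 1.139 sd [0.005 0.028 0.006 0.022] neff 2775 | al cmd -0.053 meas -0.056 F [-1.8 -2.5  9.4] grip 63
rows [[-0.05, 0.0, 0.05], [-0.05, 0.0, 0.05]] al [-0.057 -0.057] th [0.068 0.068] w [0. 0.]
rows [[0.05, 0.0, 0.0], [0.05, 0.0, 0.0]] al [-0.057 -0.057] th [0.068 0.069] w [0. 0.]
rows [[0.0, 0.0, 0.0], [0.0, 0.0, 0.0]] al [-0.057 -0.057] th [0.069 0.07 ] w [0.   0.01]
rows [[-0.05, 0.0, 0.0], [-0.05, 0.0, 0.0]] al [-0.057 -0.057] th [0.071 0.072] w [0.01 0.01]
```

```bash
echo
python3 -m creep '{"translation":[[0,0,0],[0,0,0],[0,0,0]],"delta_rot":[[0,0,0],[0,0,0],[0,0,0]],"hand":[1.5,1.5,1.5]}'; python3 u.py '[[0,0,0],[0,0,0],[0,0,0]]'; python3 -m creep '{"translation":[[0,0,0],[0,0,0]],"delta_rot":[[0,0,0],[0,0,0]],"hand":[1.5,1.5]}'; python3 u.py '[[0,0,0],[0,0,0]]' 0.068
```

```text
clock: 14.12
position: [523.3, -84.1, 284.7]
ee_rot: [0.998, 0.065, 0.001, 0.001]
contact_force: [-1.5, -2.5, 8.2]
gripper_width: 18.0
grasp_force: 62.6
t14.125 th_meas 0.0699 n185 | est th 0.070 w 0.007 b 0.006 s 1.140 sd [0.005 0.028 0.006 0.022] neff 2012 | al cmd -0.053 meas -0.056 F [-1.5 -2.5  8.2] grip 63
clock: 14.42
position: [523.3, -84.1, 284.7]
ee_rot: [0.998, 0.065, 0.001, 0.001]
contact_force: [-1.4, -3.0, 8.4]
gripper_width: 18.3
grasp_force: 62.6
t14.425 th_meas 0.0723 n185 | est th 0.072 w 0.010 b 0.006 s 1.141 sd [0.005 0.027 0.005 0.023] neff 2820 | al cmd -0.053 meas -0.056 F [-1.4 -3.   8.4] grip 63
rows [[-0.0, -0.2, 0.0], [-0.0, -0.2, 0.0]] al [-0.071 -0.073] th [0.074 0.074] w [0.01 0.  ]
rows [[0.0, 0.0, 0.0], [0.0, 0.1, 0.0]] al [-0.073 -0.066] th [0.074 0.072] w [-0.01 -0.01]
rows [[-0.05, 0.1, 0.05], [-0.05, 0.15, 0.05]] al [-0.057 -0.053] th [0.07  0.069] w [-0.01 -0.01]
rows [[0.0, 0.05, 0.0], [0.0, -0.05, 0.0]] al [-0.049 -0.056] th [0.069 0.069] w [0. 0.]
```

```bash
python3 -m creep '{"translation":[[0,-0.2,0],[0,-0.25,0]],"delta_rot":[[0,0,0],[0,0,0]],"hand":[1.5,1.5]}'; python3 u.py '[[0,-0.2,0],[0,-0.25,0]]'; python3 -m creep '{"translation":[[0,0,0],[0,0.1,0]],"delta_rot":[[0,0,0],[0,0,0]],"hand":[1.5,1.5]}'; python3 u.py '[[0,0,0],[0,0.1,0]]' 0.068
```

```text
clock: 14.72
position: [523.5, -85.9, 284.6]
ee_rot: [0.998, 0.065, 0.002, 0.0]
contact_force: [-0.5, 0.2, 8.9]
gripper_width: 17.9
grasp_force: 62.6
t14.725 th_meas 0.0756 n183 | est th 0.075 w 0.004 b 0.006 s 1.141 sd [0.005 0.028 0.006 0.022] neff 2883 | al cmd -0.074 meas -0.071 F [-0.5  0.2  8.9] grip 63
clock: 15.02
position: [523.5, -85.2, 284.7]
ee_rot: [0.998, 0.065, 0.002, 0.001]
contact_force: [-0.7, -1.5, 8.1]
gripper_width: 18.0
grasp_force: 62.6
t15.025 th_meas 0.0747 n184 | est th 0.075 w -0.006 b 0.006 s 1.141 sd [0.005 0.027 0.006 0.022] neff 2791 | al cmd -0.066 meas -0.065 F [-0.7 -1.5  8.1] grip 63
rows [[-0.0, 0.0, 0.0], [-0.0, 0.05, 0.0]] al [-0.064 -0.063] th [0.073 0.072] w [-0.01 -0.01]
rows [[0.0, 0.0, 0.05], [0.0, 0.05, 0.05]] al [-0.06  -0.058] th [0.071 0.07 ] w [-0.01 -0.01]
rows [[0.0, 0.0, 0.0], [0.0, 0.0, 0.0]] al [-0.055 -0.055] th [0.069 0.069] w [-0. -0.]
rows [[0.0, 0.0, 0.0], [0.0, 0.0, 0.0]] al [-0.055 -0.057] th [0.069 0.069] w [-0.  0.]
```

```bash
python3 -m creep '{"translation":[[0,0,0],[0,0.05,0]],"delta_rot":[[0,0,0],[0,0,0]],"hand":[1.5,1.5]}'; python3 u.py '[[0,0,0],[0,0.05,0]]'; python3 -m creep '{"translation":[[0,0,0],[0,0.05,0]],"delta_rot":[[0,0,0],[0,0,0]],"hand":[1.5,1.5]}'; python3 u.py '[[0,0,0],[0,0.05,0]]' "-0.4,0.25"
```

```text
clock: 15.32
position: [523.4, -84.9, 284.7]
ee_rot: [0.998, 0.065, 0.002, 0.001]
contact_force: [-1.1, -2.2, 7.9]
gripper_width: 18.0
grasp_force: 62.6
t15.325 th_meas 0.0743 n183 | est th 0.074 w -0.005 b 0.006 s 1.141 sd [0.005 0.027 0.006 0.022] neff 2885 | al cmd -0.062 meas -0.062 F [-1.1 -2.2  7.9] grip 63
clock: 15.62
position: [523.4, -84.5, 284.7]
ee_rot: [0.998, 0.065, 0.001, 0.001]
contact_force: [-1.4, -2.1, 8.4]
gripper_width: 18.0
grasp_force: 62.6
t15.625 th_meas 0.0727 n184 | est th 0.073 w -0.004 b 0.006 s 1.142 sd [0.005 0.028 0.006 0.022] neff 2914 | al cmd -0.057 meas -0.059 F [-1.4 -2.1  8.4] grip 63
rows [[-0.0, -0.2, 0.0], [-0.0, -0.3, 0.0]] al [-0.078 -0.086] th [0.072 0.07 ] w [-0.01 -0.02]
rows [[0.05, -0.2, 0.0], [0.05, -0.1, 0.0]] al [-0.103 -0.093] th [0.063 0.055] w [-0.05 -0.07]
rows [[0.0, -0.05, 0.0], [-0.05, 0.2, 0.0]] al [-0.097 -0.076] th [0.039 0.023] w [-0.11 -0.14]
rows [[0.0, 0.15, 0.0], [-0.05, 0.5, 0.05]] al [-0.063 -0.034] th [-0.005 -0.028] w [-0.17 -0.19]
```

```bash
python3 -m creep '{"translation":[[0,-0.25,0],[0,-0.4,-0.05]],"delta_rot":[[0,0,0],[0,0,0]],"hand":[1.5,1.5]}'; python3 u.py '[[0,-0.25,0],[0,-0.4,-0.05]]'; python3 -m creep '{"translation":[[0.05,-0.2,0],[0.05,-0.15,0]],"delta_rot":[[0,0,0],[0,0,0]],"hand":[1.5,1.5]}'; python3 u.py '[[0.05,-0.2,0],[0.05,-0.15,0]]' "-0.4,0.25"
```

```text
clock: 15.92
position: [523.8, -87.6, 284.4]
ee_rot: [0.998, 0.065, 0.002, -0.0]
contact_force: [-2.8, 1.2, 11.1]
gripper_width: 17.5
grasp_force: 62.9
t15.925 th_meas 0.0681 n181 | est th 0.068 w -0.027 b 0.006 s 1.141 sd [0.005 0.027 0.006 0.022] neff 2867 | al cmd -0.091 meas -0.085 F [-2.8  1.2 11.1] grip 63
clock: 16.23
position: [523.9, -88.6, 284.4]
ee_rot: [0.998, 0.065, 0.002, -0.001]
contact_force: [-2.3, 2.8, 9.7]
gripper_width: 17.9
grasp_force: 62.8
t16.225 th_meas 0.0546 n186 | est th 0.054 w -0.074 b 0.006 s 1.142 sd [0.005 0.027 0.006 0.022] neff 2815 | al cmd -0.104 meas -0.094 F [-2.3  2.8  9.7] grip 63
rows [[-0.05, 0.4, 0.05], [-0.05, 0.5, 0.05]] al [-0.06  -0.054] th [0.039 0.026] w [-0.1  -0.11]
rows [[0.0, 0.05, 0.05], [-0.05, 0.25, 0.05]] al [-0.048 -0.032] th [ 0.006 -0.011] w [-0.12 -0.14]
rows [[0.0, 0.15, 0.0], [-0.05, 0.45, 0.0]] al [-0.018  0.008] th [-0.036 -0.056] w [-0.16 -0.16]
rows [[-0.05, 0.25, 0.0], [-0.1, 0.55, 0.0]] al [0.026 0.055] th [-0.086 -0.109] w [-0.18 -0.18]
```

```bash
python3 -m creep '{"translation":[[-0.05,0.3,0.05],[-0.05,0.5,0.05]],"delta_rot":[[0,0,0],[0,0,0]],"hand":[1.5,1.5]}'; python3 u.py '[[-0.05,0.3,0.05],[-0.05,0.5,0.05]]' "-0.4,0.25"
```

```text
clock: 16.52
position: [523.4, -84.7, 284.7]
ee_rot: [0.998, 0.065, 0.002, 0.001]
contact_force: [-1.3, -2.4, 9.1]
gripper_width: 17.6
grasp_force: 62.6
t16.525 th_meas 0.0266 n184 | est th 0.026 w -0.112 b 0.007 s 1.142 sd [0.005 0.028 0.006 0.022] neff 2902 | al cmd -0.062 meas -0.061 F [-1.3 -2.4  9.1] grip 63
rows [[-0.05, 0.15, 0.05], [-0.05, 0.3, 0.05]] al [-0.048 -0.035] th [ 0.005 -0.013] w [-0.13 -0.15]
rows [[-0.05, 0.2, 0.0], [-0.05, 0.5, 0.0]] al [-0.018  0.005] th [-0.04  -0.062] w [-0.17 -0.18]
rows [[-0.05, 0.3, 0.0], [-0.1, 0.55, 0.0]] al [0.03  0.055] th [-0.095 -0.12 ] w [-0.19 -0.2 ]
rows [[-0.05, 0.4, -0.05], [-0.1, 0.7, -0.05]] al [0.086 0.11 ] th [-0.156 -0.181] w [-0.21 -0.2 ]
```

```bash
python3 -m creep '{"translation":[[-0.05,0.2,0],[-0.05,0.35,0]],"delta_rot":[[0,0,0],[0,0,0]],"hand":[1.5,1.5]}'; python3 u.py '[[-0.05,0.2,0],[-0.05,0.35,0]]'; python3 -m creep '{"translation":[[-0.05,0.25,0],[-0.05,0.5,0]],"delta_rot":[[0,0,0],[0,0,0]],"hand":[1.5,1.5]}'; python3 u.py '[[-0.05,0.25,0],[-0.05,0.5,0]]' "-0.4,0.25"
```

```text
clock: 16.82
position: [523.1, -82.2, 284.8]
ee_rot: [0.998, 0.065, 0.002, 0.002]
contact_force: [-0.5, -4.5, 7.7]
gripper_width: 18.2
grasp_force: 62.5
t16.825 th_meas -0.0123 n187 | est th -0.012 w -0.148 b 0.007 s 1.142 sd [0.005 0.027 0.006 0.022] neff 2836 | al cmd -0.032 meas -0.040 F [-0.5 -4.5  7.7] grip 62
clock: 17.12
position: [522.5, -78.5, 285.0]
ee_rot: [0.998, 0.065, 0.001, 0.003]
contact_force: [-5.0, -5.4, 17.6]
gripper_width: 17.6
grasp_force: 63.6
t17.125 th_meas -0.0672 n183 | est th -0.067 w -0.201 b 0.006 s 1.142 sd [0.005 0.027 0.005 0.023] neff 2804 | al cmd 0.010 meas -0.008 F [-5.  -5.4 17.6] grip 64
rows [[-0.05, 0.2, 0.05], [-0.05, 0.2, 0.05]] al [0.007 0.008] th [-0.105 -0.136] w [-0.23 -0.27]
rows [[0.0, -0.1, 0.0], [0.0, -0.1, 0.0]] al [ 0.    -0.001] th [-0.19  -0.237] w [-0.34 -0.41]
rows [[0.0, -0.05, 0.0], [0.0, -0.1, 0.0]] al [-0.006 -0.008] th [-0.322 -0.399] w [-0.55 -0.67]
rows [[0.0, 0.0, 0.0], [0.0, 0.0, 0.0]] al [-0.008 -0.008] th [-0.4 -0.4] w [0. 0.]
```

Run:
```python
t=open('ctl.py').read()
t=t.replace("def step(X,al,ald,dt):","STOP=True\ndef step(X,al,ald,dt):").replace("th=th+w*dt; st=","th=th+w*dt\n    if not STOP: return np.array([th,w,b,s])\n    st=")
t=t.replace("    f=np.load(F);x=f","    global STOP;STOP=False\n    f=np.load(F);x=f")
open('ctl.py','w').write(t)
from ctl import *
plan(-.4,.25)
```

```text
rows [[-0.1, 0.45, 0.05], [-0.15, 0.85, 0.0]] al [0.031 0.061] th [-0.104 -0.133] w [-0.22 -0.23]
rows [[-0.05, 0.5, -0.05], [-0.1, 0.85, -0.1]] al [0.106 0.133] th [-0.174 -0.203] w [-0.23 -0.23]
rows [[-0.05, 0.5, -0.1], [-0.1, 0.7, -0.1]] al [0.176 0.195] th [-0.242 -0.267] w [-0.21 -0.2 ]
rows [[-0.05, 0.45, -0.15], [-0.05, 0.55, -0.15]] al [0.233 0.243] th [-0.3  -0.32] w [-0.17 -0.15]
```

```bash
python3 -m creep '{"translation":[[-0.1,0.55,0.1],[-0.15,1.0,0.1]],"delta_rot":[[0,0,0],[0,0,0]],"hand":[1.5,1.5]}'; python3 u.py '[[-0.1,0.55,0.1],[-0.15,1.0,0.1]]' "-0.4,0.25"
```

```text
clock: 17.42
position: [521.1, -67.8, 285.7]
ee_rot: [0.998, 0.065, 0.001, 0.003]
contact_force: [-1.9, -3.6, 10.2]
gripper_width: 17.9
grasp_force: 60.6
t17.425 th_meas -0.1312 n179 | est th -0.131 w -0.216 b 0.006 s 1.142 sd [0.005 0.028 0.005 0.023] neff 2842 | al cmd 0.094 meas 0.081 F [-1.9 -3.6 10.2] grip 61
rows [[-0.05, 0.2, -0.15], [-0.05, 0.45, -0.15]] al [0.1   0.121] th [-0.169 -0.196] w [-0.21 -0.21]
rows [[-0.05, 0.4, -0.05], [-0.1, 0.65, -0.1]] al [0.154 0.174] th [-0.233 -0.259] w [-0.21 -0.2 ]
rows [[-0.05, 0.45, -0.1], [-0.1, 0.65, -0.15]] al [0.213 0.229] th [-0.294 -0.317] w [-0.19 -0.18]
rows [[-0.05, 0.4, -0.1], [-0.05, 0.5, -0.15]] al [0.267 0.275] th [-0.345 -0.363] w [-0.15 -0.13]
```

```bash
python3 -m creep '{"translation":[[-0.05,0.25,0],[-0.1,0.55,-0.05]],"delta_rot":[[0,0,0],[0,0,0]],"hand":[1.5,1.5]}'; python3 u.py '[[-0.05,0.25,0],[-0.1,0.55,-0.05]]' "-0.4,0.25"
```

```text
clock: 17.73
position: [520.4, -62.4, 285.6]
ee_rot: [0.998, 0.065, 0.002, 0.003]
contact_force: [-1.2, -3.6, 10.8]
gripper_width: 17.7
grasp_force: 59.9
t17.725 th_meas -0.1958 n175 | est th -0.196 w -0.210 b 0.006 s 1.142 sd [0.005 0.029 0.005 0.023] neff 2838 | al cmd 0.141 meas 0.127 F [-1.2 -3.6 10.8] grip 60
rows [[-0.0, 0.2, -0.15], [-0.05, 0.5, -0.2]] al [0.143 0.167] th [-0.232 -0.259] w [-0.21 -0.21]
rows [[-0.05, 0.45, -0.1], [-0.1, 0.7, -0.15]] al [0.208 0.231] th [-0.294 -0.318] w [-0.2  -0.19]
rows [[-0.05, 0.55, -0.15], [-0.1, 0.7, -0.2]] al [0.279 0.29 ] th [-0.349 -0.366] w [-0.16 -0.13]
rows [[-0.05, 0.4, -0.15], [0.0, 0.3, -0.1]] al [0.325 0.318] th [-0.385 -0.393] w [-0.08 -0.05]
```

```bash
python3 -m creep '{"translation":[[-0.05,0.35,-0.05],[-0.1,0.7,-0.1]],"delta_rot":[[0,0,0],[0,0,0]],"hand":[1.5,1.5]}'; python3 u.py '[[-0.05,0.35,-0.05],[-0.1,0.7,-0.1]]' "-0.4,0.22"
```

```text
clock: 18.02
position: [519.4, -55.1, 284.9]
ee_rot: [0.998, 0.065, 0.002, 0.002]
contact_force: [-0.5, -5.8, 8.4]
gripper_width: 17.7
grasp_force: 59.4
t18.025 th_meas -0.2619 n171 | est th -0.261 w -0.206 b 0.006 s 1.145 sd [0.005 0.029 0.005 0.021] neff 2616 | al cmd 0.200 meas 0.189 F [-0.5 -5.8  8.4] grip 59
rows [[-0.0, 0.2, -0.2], [-0.05, 0.5, -0.25]] al [0.205 0.23 ] th [-0.296 -0.319] w [-0.19 -0.18]
rows [[-0.05, 0.5, -0.15], [-0.1, 0.65, -0.2]] al [0.275 0.29 ] th [-0.349 -0.366] w [-0.15 -0.13]
rows [[-0.05, 0.45, -0.15], [-0.05, 0.4, -0.1]] al [0.33  0.324] th [-0.385 -0.393] w [-0.08 -0.05]
rows [[0.05, 0.0, 0.0], [0.1, -0.4, 0.1]] al [0.322 0.288] th [-0.397 -0.397] w [-0.01  0.  ]
```

```bash
python3 -m creep '{"translation":[[-0.05,0.35,-0.05],[-0.1,0.75,-0.15]],"delta_rot":[[0,0,0],[0,0,0]],"hand":[1.5,1.5]}'; python3 u.py '[[-0.05,0.35,-0.05],[-0.1,0.75,-0.15]]' "-0.4,0.2"
```

```text
clock: 18.32
position: [518.4, -48.0, 283.6]
ee_rot: [0.998, 0.065, 0.002, 0.003]
contact_force: [2.1, -5.1, -1.7]
gripper_width: 17.6
grasp_force: 58.9
t18.325 th_meas -0.3188 n170 | est th -0.319 w -0.169 b 0.006 s 1.145 sd [0.005 0.028 0.005 0.02 ] neff 2711 | al cmd 0.265 meas 0.250 F [ 2.1 -5.1 -1.7] grip 59
rows [[-0.0, 0.2, -0.25], [-0.0, 0.35, -0.25]] al [0.268 0.281] th [-0.345 -0.361] w [-0.14 -0.12]
rows [[-0.05, 0.25, -0.1], [-0.05, 0.2, -0.1]] al [0.302 0.298] th [-0.378 -0.387] w [-0.08 -0.06]
rows [[0.0, 0.1, 0.0], [0.0, 0.0, 0.0]] al [0.309 0.299] th [-0.395 -0.398] w [-0.03 -0.02]
rows [[0.0, -0.05, 0.05], [0.05, -0.2, 0.05]] al [0.294 0.282] th [-0.4 -0.4] w [-0. -0.]
```

```bash
python3 -m creep '{"translation":[[0,0.25,-0.15],[-0.05,0.4,-0.2]],"delta_rot":[[0,0,0],[0,0,0]],"hand":[1.5,1.5]}'; python3 u.py '[[0,0.25,-0.15],[-0.05,0.4,-0.2]]' "-0.4,0.2"
```

```text
clock: 18.62
position: [517.8, -43.6, 282.0]
ee_rot: [0.998, 0.065, 0.002, 0.002]
contact_force: [-1.1, -5.9, 12.2]
gripper_width: 17.9
grasp_force: 60.9
t18.625 th_meas -0.3617 n168 | est th -0.362 w -0.114 b 0.006 s 1.146 sd [0.005 0.028 0.005 0.019] neff 2719 | al cmd 0.300 meas 0.288 F [-1.1 -5.9 12.2] grip 61
rows [[-0.0, 0.1, -0.1], [-0.0, 0.15, -0.15]] al [0.298 0.301] th [-0.378 -0.387] w [-0.08 -0.06]
rows [[0.0, 0.05, 0.0], [0.0, -0.05, 0.05]] al [0.306 0.296] th [-0.395 -0.397] w [-0.03 -0.02]
rows [[0.0, -0.05, 0.0], [0.05, -0.15, 0.0]] al [0.293 0.285] th [-0.399 -0.399] w [-0. -0.]
rows [[0.0, -0.05, 0.05], [0.0, -0.05, 0.05]] al [0.281 0.28 ] th [-0.399 -0.399] w [0. 0.]
```

```bash
python3 -m creep '{"translation":[[0,0.1,-0.05],[0,0.2,-0.05]],"delta_rot":[[0,0,0],[0,0,0]],"hand":[1.5,1.5]}'; python3 u.py '[[0,0.1,-0.05],[0,0.2,-0.05]]' "-0.4,0.2"
```

```text
clock: 18.92
position: [517.7, -42.4, 281.6]
ee_rot: [0.998, 0.065, 0.002, 0.003]
contact_force: [-1.4, -8.0, 10.8]
gripper_width: 18.0
grasp_force: 60.8
t18.925 th_meas -0.3865 n165 | est th -0.387 w -0.059 b 0.006 s 1.146 sd [0.005 0.029 0.005 0.017] neff 2793 | al cmd 0.318 meas 0.299 F [-1.4 -8.  10.8] grip 61
rows [[-0.0, 0.0, -0.1], [-0.0, 0.0, -0.1]] al [0.3   0.298] th [-0.395 -0.398] w [-0.04 -0.02]
rows [[0.0, -0.05, 0.0], [0.0, -0.1, 0.05]] al [0.296 0.289] th [-0.4   -0.401] w [-0.01 -0.  ]
rows [[0.0, -0.1, 0.0], [0.05, -0.1, 0.0]] al [0.284 0.28 ] th [-0.4 -0.4] w [0. 0.]
rows [[0.0, -0.05, 0.0], [0.0, 0.0, 0.0]] al [0.278 0.28 ] th [-0.399 -0.399] w [0. 0.]
```

Nearly down at −0.06 rad/s; hold, then let it seat.

```bash
python3 -m creep '{"translation":[[0,0,0],[0,0,0]],"delta_rot":[[0,0,0],[0,0,0]],"hand":[1.5,1.5]}'; python3 u.py '[[0,0,0],[0,0,0]]'; python3 -m creep '{"translation":[[0,-0.15,0],[0,-0.3,0.05]],"delta_rot":[[0,0,0],[0,0,0]],"hand":[1.5,1.5]}'; python3 u.py '[[0,-0.15,0],[0,-0.3,0.05]]'
```

```text
clock: 19.23
position: [517.7, -42.4, 281.6]
ee_rot: [0.998, 0.065, 0.002, 0.003]
contact_force: [-1.0, -6.4, 12.0]
gripper_width: 18.2
grasp_force: 60.9
t19.225 th_meas -0.4008 n160 | est th -0.398 w 0.003 b 0.006 s 1.151 sd [0.002 0.022 0.005 0.017] neff 4011 | al cmd 0.318 meas 0.299 F [-1.  -6.4 12. ] grip 61
clock: 19.52
position: [518.0, -44.5, 282.3]
ee_rot: [0.998, 0.065, 0.003, 0.002]
contact_force: [-1.6, -2.2, 12.1]
gripper_width: 17.9
grasp_force: 61.0
t19.525 th_meas -0.3978 n156 | est th -0.397 w 0.009 b 0.005 s 1.154 sd [0.003 0.02  0.005 0.017] neff 4447 | al cmd 0.291 meas 0.280 F [-1.6 -2.2 12.1] grip 61
```

```bash
python3 -m creep '{"translation":[[0,-0.2,0],[0.05,-0.4,0.05],[0.05,-0.6,0.1],[0.1,-0.8,0.15]],"delta_rot":[[0,0,0],[0,0,0],[0,0,0],[0,0,0]],"hand":[1.5,1.5,1.5,1.5]}'; python3 u.py '[[0,-0.2,0],[0.05,-0.4,0.05],[0.05,-0.6,0.1],[0.1,-0.8,0.15]]'; python3 -c "
from ctl import *
f=np.load(F);D=f['D'];print(D)
a=np.linspace(float(D2al(D)),-.4,18)[1:];Q=al2D(a)
print((Q[:8]-D).round(2).tolist());print((Q[8:16]-Q[7]).round(2).tolist(),(Q[-1]-Q[15]).round(2))"
```

```text
clock: 20.08
position: [518.8, -50.3, 283.7]
ee_rot: [0.998, 0.065, 0.003, -0.0]
contact_force: [-4.0, 4.3, 13.6]
gripper_width: 17.9
grasp_force: 61.3
t20.075 th_meas -0.3993 n159 | est th -0.400 w -0.003 b 0.005 s 1.157 sd [0.002 0.014 0.005 0.017] neff 4620 | al cmd 0.222 meas 0.231 F [-4.   4.3 13.6] grip 61
[-1.    7.25  0.85]
[[0.1, -0.45, 0.1], [0.15, -0.85, 0.15], [0.2, -1.3, 0.2], [0.25, -1.7, 0.25], [0.35, -2.15, 0.3], [0.4, -2.6, 0.3], [0.45, -3.0, 0.3], [0.5, -3.45, 0.25]]
[[0.05, -0.45, 0.0], [0.1, -0.85, -0.1], [0.15, -1.3, -0.15], [0.25, -1.75, -0.25], [0.3, -2.15, -0.35], [0.35, -2.55, -0.45], [0.4, -3.0, -0.6], [0.45, -3.4, -0.75]] [ 0.05 -0.4  -0.15]
```

Seated on its rest. Bring the handle back to the slack position.

```bash
python3 -m creep '{"translation":[[0.1,-0.45,0.1],[0.15,-0.85,0.15],[0.2,-1.3,0.2],[0.25,-1.7,0.25],[0.35,-2.15,0.3],[0.4,-2.6,0.3],[0.45,-3.0,0.3],[0.5,-3.45,0.25]],"delta_rot":[[0,0,0],[0,0,0],[0,0,0],[0,0,0],[0,0,0],[0,0,0],[0,0,0],[0,0,0]],"hand":[1.5,1.5,1.5,1.5,1.5,1.5,1.5,1.5]}'; python3 -m creep '{"translation":[[0.05,-0.45,0.0],[0.1,-0.85,-0.1],[0.15,-1.3,-0.15],[0.25,-1.75,-0.25],[0.3,-2.15,-0.35],[0.35,-2.55,-0.45],[0.45,-3.0,-0.6],[0.5,-3.6,-0.8]],"delta_rot":[[0,0,0],[0,0,0],[0,0,0],[0,0,0],[0,0,0],[0,0,0],[0,0,0],[0,0,0]],"hand":[1.5,1.5,1.5,1.5,1.5,1.5,1.5,1.5]}'; python3 -c "
from ctl import *
p,d=get_image('top');print(lean('top',p,d,.0104))"
```

```text
clock: 21.12
position: [523.2, -83.6, 284.4]
ee_rot: [0.998, 0.065, 0.002, -0.002]
contact_force: [-4.4, 7.2, 12.2]
gripper_width: 17.9
grasp_force: 64.6
clock: 22.12
position: [528.3, -120.6, 274.9]
ee_rot: [0.998, 0.065, 0.001, -0.001]
contact_force: [0.4, 1.7, 4.2]
gripper_width: 17.8
grasp_force: 65.9
(np.float64(-0.40028027022927026), array([-0.09956464,  0.23304732]), np.int64(159))
```

```bash
python3 -m creep '{"translation":[[0.05,-0.2,-0.1],[0.05,-0.35,-0.2],[0.05,-0.35,-0.2],[0.05,-0.35,-0.2],[0.05,-0.35,-0.2],[0.05,-0.35,-0.2],[0.05,-0.35,-0.2],[0.05,-0.35,-0.2]],"delta_rot":[[0,0,0],[0,0,0],[0,0,0],[0,0,0],[0,0,0],[0,0,0],[0,0,0],[0,0,0]],"hand":[1.5,1.5,1.5,3,5,8,8,8]}'; python3 -c "
from ctl import *
p,d=get_image('top');print(lean('top',p,d,.0104))"
```

```text
clock: 23.18
position: [528.3, -125.2, 272.1]
ee_rot: [0.998, 0.065, -0.0, -0.0]
contact_force: [-0.0, 0.4, 0.4]
gripper_width: 79.6
grasp_force: 0.0
(np.float64(-0.4025625535218695), array([-0.0962304 ,  0.23163114]), np.int64(159))
```

```bash
python3 -m creep '{"translation":[[0,0,2],[0,0,5],[0,0,8],[-2,0,11],[-5,0,14],[-8,0,14],[-10,0,14],[-10,0,14]],"delta_rot":[[0,0,0],[0,0,0],[0,0,0],[0,0,0],[0,0,0],[0,0,0],[0,0,0],[0,0,0]],"hand":[8,8,8,8,8,8,8,8]}'; python3 -c "
from ctl import *
p,d=get_image('top');print(lean('top',p,d,.0104));cv2.imwrite('pics/end.png',p[:,:,::-1])"
```

```text
clock: 24.22
position: [427.3, -125.2, 412.7]
ee_rot: [0.998, 0.065, 0.001, 0.0]
contact_force: [0.3, -0.9, -0.1]
gripper_width: 79.8
grasp_force: 0.0
(np.float64(-0.4002291321058174), array([-0.0974476 ,  0.23328177]), np.int64(157))
```

View pics/end.png

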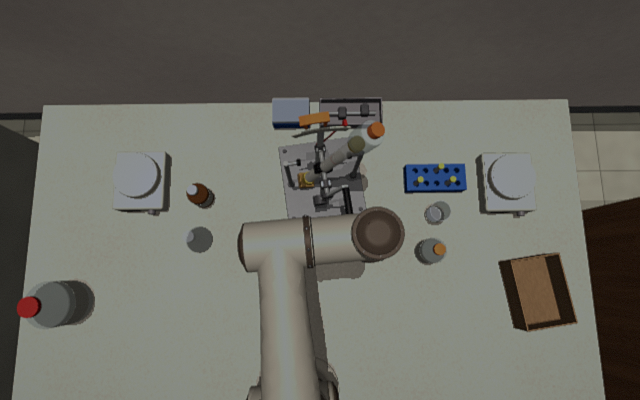

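The column is back on its rest with its cap at (376,130), as at the start. The handle (347,200) is free and all the glassware is where it was.

```bash
python3 -c "
from bench import *;print(job_done())"
```

```text
the job is handed in; nothing more can be done
None
```

I swung the column up by its handle and kept the pointer between the prongs for about 7 s. I then eased it back onto its rest, let go of the handle, left the glassware where it stood, and handed the job in at about 24 s.

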